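Lock the compost caddy's lid with its tab-lock knob

ROBOT

A 6-joint arm with a two-finger parallel gripper is mounted at the origin on the work surface. World frame = base frame: x ahead of the robot, y to its left, z up, the work surface at z = 0. Lengths are in mm, angles in rad, forces in N, time in s.
With the tool pointing down it reaches from about 250 to 800 mm from the base axis. Payload 3.9 kg.
Tool frame: the origin (TCP) lies midway between the tips of the shut fingers; the grasp point (between the pads) lies 19 mm behind it (grip_depth is the distance from the TCP to the grasp point, in mm); y points along the fingers, z is the direction in which the jaws open and shut, and the axes are right-handed (so a half turn about y gives the same grasp; the last joint's range is limited). The gripper opens to 85 mm and grips with 20 to 120 N. Pads are 22 mm wide; open, the fingers measure 114 mm over their backs; the gripper's body (76 mm by 85 mm) begins 54 mm behind the grasp point. The pads swing forward as they close: fully open they stand 13 mm farther back than shut.
Start: joints at [-1.195, 0.26, -0.138, 1.173, 0, 1.571], TCP at [192.679, -488.354, 193.404] pointing down, gripper open.
Joint ranges: [-2.78, 2.78], [-0.83, 1.72], [-1.28, 1.37], [-1.9, 2.12], [-1.57, 1.48], [-3.14, 3.14]. Speed limits (rad/s): [2.57, 2.57, 3.14, 3.14, 3.14, 3.14].

INTERFACE

Orientations are given as a rotation vector (axis times angle).
In Python, from station import get_obs, read_camera, job_done, grip_depth gives the robot as it stands.
- The arm moves only by the tool arm_command, never from a script. Its argument "deltas" is a list that holds one entry, the list of rows, each a list of 7 numbers: the opening, from 0 (shut) to 1 (fully open), then the shift along the world's x, y, z in m, then the turn, a rotation vector about the world's x, y, z in degrees. A call has 1 to 8 rows; each row shifts and turns the commanded pose from where the row before left it; what a row does not reach is not made up. A row lasts 1/10 s, in which the tool goes at most 50 mm and 8.59 degrees, less where a joint would pass 70% of its speed; a pose out of reach is approached as far as the arm can. A call with a gripper value outside its range is refused whole. The fingers move at their own pace and stop on an object; "force" is the grip in N (left out, the last holds). Time passes only in rows, so rows that do not move let the fingers close. It gives the time, the measured TCP pose, the force and the opening at its end, in the units of the state.
- get_obs(): the state, without advancing time (a new reading comes with each control period).
- read_camera(name): name is "scene" or "top" or "wrist"; returns a dict with "img" (480x640x3 uint8, red, green, blue), "vfov" (degrees; the focal length in pixels is half the picture's height over the tangent of half this angle, whatever the lens; pixels are square), "cx", "cy" (the principal point, pixels), "origin" and "orientation" of the camera in the world. Camera axes: x right, y up, looking along -z (the intrinsics and any distortion apply to the point x, -y, -z); pixel columns grow to the right and rows downward; lengths in mm; the calibration is good to about 2 mm. A picture is of the moment at which its call begins. There is no depth.
- job_done(): hands the job in, once; it reports no verdict.
The state is a dict: "time": time; "joints": joint angles; "qvel": joint speeds; "joint_efforts": joint torques, N m; "ee_pos": TCP position; "eef_rot": TCP orientation; "wrist_force": force on the tool from outside, world axes, zero at the start; "ft_torque": the same for the moment, N m; "gripper_width": finger opening in mm.
Only numpy, scipy, OpenCV 4.12 (cv2) and the standard library are available. Lean on these libraries where they do the work, as an engineer would, in place of code of your own. Each camera call takes 0.05 s, during which the arm holds its last target.

TASK

The compost caddy's lid stands ajar: press it gently all the way shut, then lock it. Pinch the two yellow tabs of the knob together, keep them pinched and turn the knob clockwise until its latch bar comes up snug against the hidden stop, firmly but without straining the lock, then let go so that the tabs spring back out and the bar stays snug over the closed lid. Leave the other things on the bench where they are.

Things in the scene. Friction and masses are not known exactly. Their poses are not given: they have to be found in the camera images.
- caddy: cream ceramic compost caddy, fixed, 190 (x) by 200 (y) mm, 160 high with the lid shut. Origin: centre of its underside; z up; x points from the knob at its front to the lid's hinge at its back. A black housing (100 mm wide, top 1 mm below the shut lid's top) sticks out 77 mm from the -x face and carries the knob, whose upright axis is at x = -127 mm, y = 0
- lid: flat cream lid, 192 x 204 x 10 mm, about 0.45 kg, round green patch towards its free edge. Origin on the hinge line, underside of the lid, at x = 95, z = 150 mm of the caddy; x points out of the hinge away from the lid, its top face is at z = 10 mm. Shut it by pushing down at the patch: 1 to 5 N against a stiff hinge that stays where left, then a rubber seal, about 3 N more per mm. Over 25 N cracks it
- lid_press (a point): centre of the green patch on the lid's top face, 125 mm from the hinge line and 66 mm from the free edge; it moves with the lid; when the lid is shut it is 160 mm above the bench at x = -30 mm, y = 0 of the caddy
- lid_hinge (a joint): opening angle of the lid, rad: 0 shut (down to -0.03 when pressed into the seal), grows as it opens; starts at 0.3 to 0.7
- latch: the knob and its orange latch bar. Origin on the knob's upright axis, 160 mm above the bench; x along the bar (18 mm wide, reaches 66 mm, 3 to 10 mm above the origin), y through the two yellow tabs, z up. Core 30 x 20 mm between the tabs, cap 34 x 30 mm, top at z = 50 mm. Past about 0.3 rad the bar swings over the lid's front edge, so the lid must be shut first
- knob_grip (a point): point on the knob's axis midway between the two tabs at the height to pinch, 31 mm above the latch's origin; axes as the latch's. Friction of about 0.1 N m resists turning. The grasp must be centred between the tabs within about 1.5 mm, or one tab bottoms out before the other is released (felt as a sideways force)
- latch_turn (a joint): knob angle, rad: 0 at the start, grows clockwise seen from above. With the tabs out it is locked at 0 (0.03 of play). With both tabs in by 3.5 mm or more it turns; from 0.65 on the tabs can spring out again, which stops it from turning back past there. Somewhere from 0.78 to 1.25, different each time and not visible, it comes up against the springy stop
- tab_left (a joint): travel of the yellow tab on the latch's +y side, m: 0 sprung out, 0.007 fully pinched in towards the axis. Tabs are 22 mm wide along the latch's x and span z = 12 to 46 mm of the latch; 54 mm over both when out, 40 mm when fully in. Spring 2 N at first, 5.5 N fully in, then a hard stop
- tab_right (a joint): travel of the yellow tab on the latch's -y side, m: 0 sprung out, 0.007 fully pinched in
- lock_base: fixed lock in the black housing, with the hidden stop; origin on the knob's axis, 160 mm up, axes as the caddy's. The stop yields about 0.13 rad per N m. Snug: at least 0.3 N m of turning torque at the knob (4 N on the stop) kept 0.2 s with the tabs pinched; over 0.9 N m (20 N on stop or notches) strains it. When let go the knob springs back under 0.1 rad and stays
- kneeler: grey silicone kneeling block, 400 x 200 x 40 mm, lying flat; origin under its centre. Leave alone
- tray: black plastic seedling tray, 360 x 170 x 50 mm, stacked on the kneeling block; origin under its centre. Leave alone
- green_pot: green plastic pot, 90 mm across the rim, 85 mm high, standing beside the caddy on its +y side; origin under its centre. Leave alone
- garden_fork: steel hand fork with a wooden handle, 280 mm long, up to 26 mm high, lying beside the caddy on its -y side; origin on its underside near the middle, x towards the tines. Leave alone
- mist_bottle: amber bottle, 68 mm across, 190 mm high; origin under its centre. Leave alone
- clay_pot: terracotta pot, 120 mm across the rim, 100 mm high; origin under its centre. Leave alone
- label_mug: blue ceramic mug, 80 mm across, 85 mm high; origin under its centre. Leave alone

How it is judged (in metres and radians):
On the way, in this order (a step that is already met when the one before it is completed fails the run):
1. the lid is pressed shut while the latch is still open (value of joint lid_hinge below 0.03 rad and value of joint latch_turn below 0.1 rad), for 0.2 s.
2. both tabs are pinched in and the knob begins to turn (value of joint each of tab_left, tab_right above 0.003 m and value of joint latch_turn above 0.15 rad), for 0.05 s.
3. with the tabs still pinched the knob is held snug against its hidden stop (value of joint each of tab_left, tab_right above 0.003 m and value of joint latch_turn above 0.7 rad and contact force between latch and lock_base above 4 N), for 0.2 s.
At the end, for the whole second after the job is handed in: the lid is shut (within 0.03 rad), the knob is turned more than 0.7 rad and still bears on its stop with more than 0.8 N, both tabs have sprung out to within 1.5 mm, and everything is let go (value of joint lid_hinge below 0.03 rad and value of joint latch_turn above 0.7 rad and value of joint each of tab_left, tab_right below 0.0015 m and contact force between latch and lock_base above 0.8 N); the robot touches nothing.
It fails at once if the lock is strained: more than 20 N on its stop or its lock notches (contact force between latch and lock_base above 20 N).
It fails at once if the lid is pushed with more than 25 N (contact force between any of the fingers, the arm and lid above 25 N).
It fails at once if a bystander is shifted by more than 20 mm or tipped (distance of any of kneeler, tray, green_pot, garden_fork, mist_bottle, clay_pot, label_mug from where it was at the start of the episode above 0.02 m or angle between any of kneeler, tray, green_pot, garden_fork, mist_bottle, clay_pot, label_mug's own z axis and vertical above 0.3 rad).
It also fails if it takes over 67 s, if anything falls off the work surface, if the arm or the gripper's body presses on something with over 40 N, if the wrist force passes 120 N, or if a joint passes its speed limit or range.

## Working session

There is one attempt and no reset: what is moved stays moved. The work goes in short steps, Python scripts to look and compute and a tool call to move; the robot and the scene stay as the last step left them, time stands still between calls to the robot, and variables do not carry over. Pictures are saved under pics/ and viewed, and the job is handed in when it is done.

Besides the shell and the picture viewer there is one more tool, called after ">>>" by a JSON object that holds its "fn" and its "kwargs", one argument or row to a line. arm_command: Moves the arm, as the interface text tells. Its arguments: {"type":"object","properties":{"deltas":{"type":"array"},"force":{"type":"number"}},"required":["deltas"]}

```bash
ls; mkdir -p pics; cat > h.py <<'E'
import numpy as np, cv2, sys
from scipy.spatial.transform import Rotation as R
from station import get_obs, read_camera, job_done, grip_depth
def snap(name,fn):
    c=read_camera(name); cv2.imwrite('pics/'+fn,cv2.cvtColor(c['img'],cv2.COLOR_RGB2BGR))
    d={k:v for k,v in c.items() if k!='img'}; np.save('pics/'+fn+'.npy',c,allow_pickle=True); return c
def load(fn): return np.load('pics/'+fn+'.npy',allow_pickle=True).item()
def crop(fn,x0,y0,w,h,s,out):
    im=cv2.imread('pics/'+fn)[y0:y0+h,x0:x0+w]; cv2.imwrite('pics/'+out,cv2.resize(im,None,fx=s,fy=s,interpolation=cv2.INTER_CUBIC))
E
python3 - <<'E'
from h import *
for n in ['scene','top','wrist']:
    c=snap(n,n+'0.png'); print({k:v for k,v in c.items() if k!='img'})
print(get_obs(),grip_depth)
E
```

```text
pics
{'vfov': 46.258783013512954, 'cx': 325.63606753358545, 'cy': 238.2629565218735, 'origin': array([1513.13577712,  623.07762087, 1027.33570605]), 'orientation': array([0.55564263, 0.95152413, 1.96607795])}
{'vfov': 42.464940371510124, 'cx': 324.67656646803425, 'cy': 237.5544558672652, 'origin': array([ 289.50361737,   31.46106402, 1805.30526982]), 'orientation': array([ 0.11486098, -0.11235953, -1.5643145 ])}
{'vfov': 68.13510087179114, 'cx': 321.0119943112551, 'cy': 245.36820684976004, 'origin': array([ 268.52229809, -457.45075776,  373.02247493]), 'orientation': array([-0.28439875,  0.19565493, -1.18360844])}
{'time': 0.15, 'joints': array([-1.19497940e+00,  2.60562094e-01, -1.39063388e-01,  1.17270639e+00,
        2.28776399e-05,  1.57079028e+00]), 'qvel': array([ 4.67811844e-04, -1.36214039e-03,  4.22957965e-03,  2.28751851e-04,
       -1.90434397e-03,  3.79328959e-05]), 'joint_efforts': array([-5.61240668e-04, -4.06005907e+01,  2.54166108e+01,  1.26872319e-02,
       -1.09392056e-04, -6.94344081e-06]), 'ee_pos': array([ 192.48719639, -487.81762028,  192.74451154]), 'eef_rot': array([-0.38363326,  2.01760295, -2.01449844]), 'wrist_force': array([ 0.1321497 , -0.20961987,  0.91930667]), 'ft_torque': array([-0.02307383, -0.04063847,  0.01204646]), 'gripper_width': 85.88877852378351} 18.700000000000003
```

View pics/scene0.png

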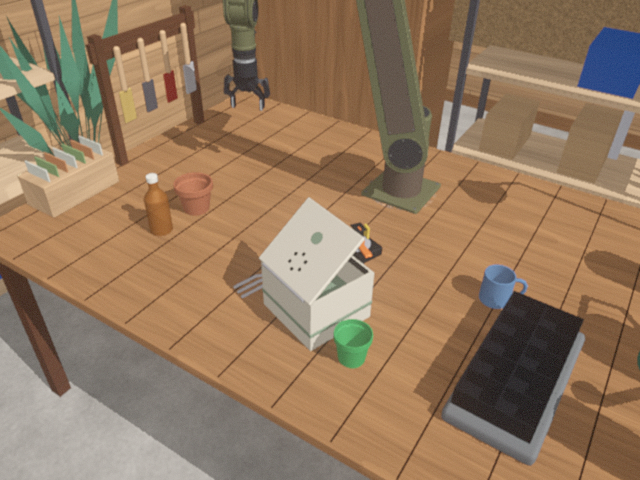

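View pics/top0.png

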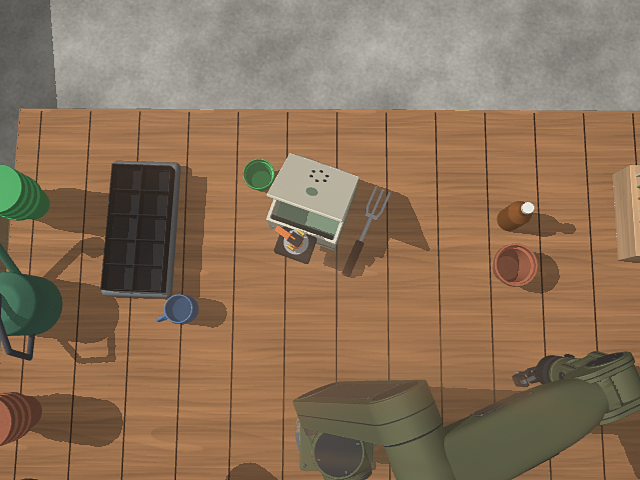

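View pics/wrist0.png

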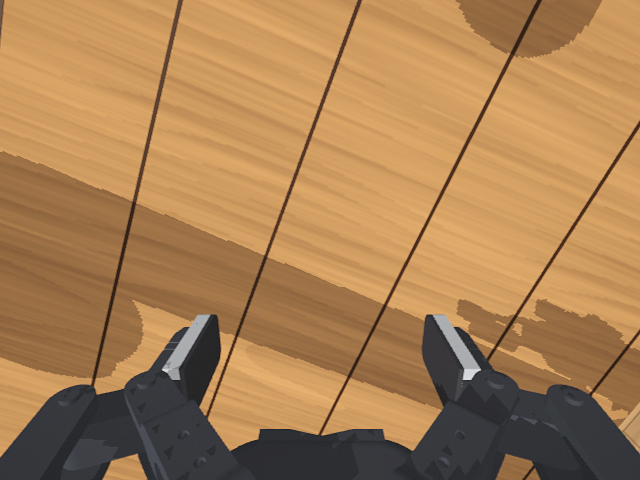

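```bash
python3 - <<'E'
from h import *
crop('top0.png',230,140,170,145,4.5,'topc.png')
crop('scene0.png',225,185,170,170,3.5,'scenec.png')
E
```

```text
(no output)
```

View pics/topc.png

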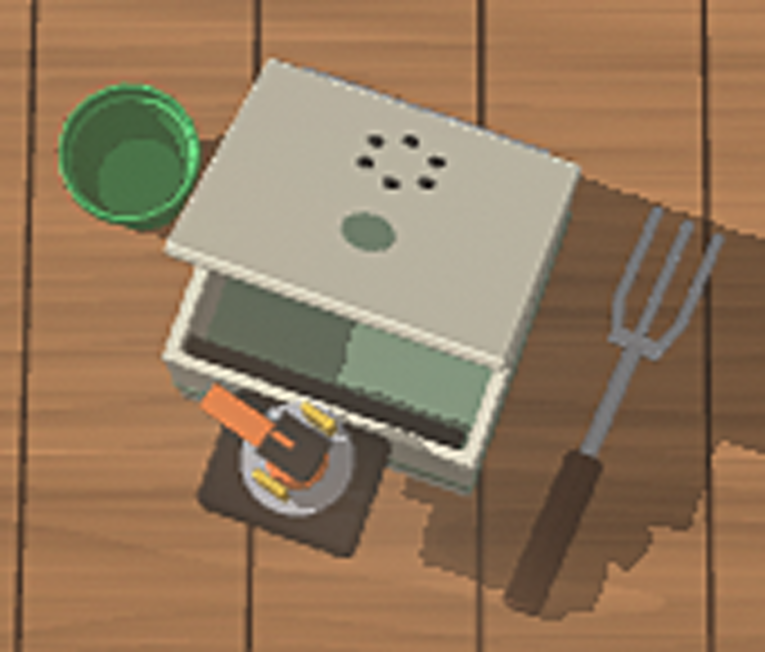

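View pics/scenec.png

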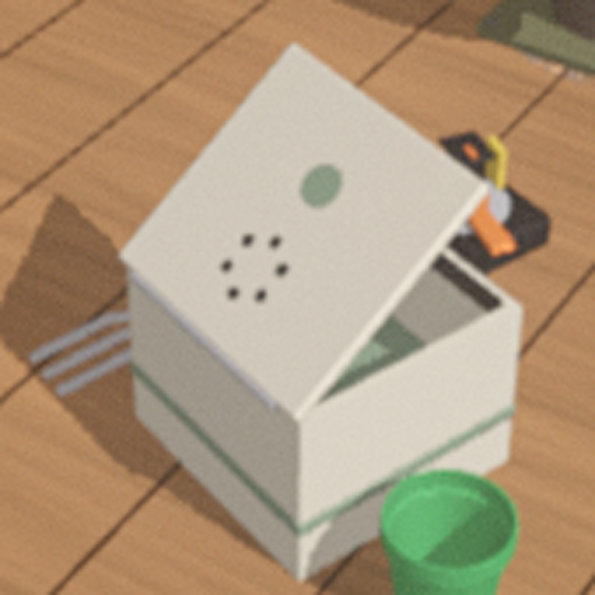

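```bash
cat >> h.py <<'E'
def proj(c,P):
    P=np.atleast_2d(P).astype(float)
    f=240/np.tan(np.radians(c['vfov'])/2)
    q=R.from_rotvec(c['orientation']).inv().apply(P-c['origin'])
    return np.c_[c['cx']+f*q[:,0]/-q[:,2], c['cy']-f*q[:,1]/-q[:,2]]
def ray(c,u,v):
    f=240/np.tan(np.radians(c['vfov'])/2)
    return R.from_rotvec(c['orientation']).apply([(u-c['cx'])/f,-(v-c['cy'])/f,-1])
def atz(c,u,v,z):
    d=ray(c,u,v); return c['origin']+d*(z-c['origin'][2])/d[2]
def caddy(p,P):
    P=np.atleast_2d(P).astype(float); a=p[2]
    return np.c_[p[0]+np.cos(a)*P[:,0]-np.sin(a)*P[:,1], p[1]+np.sin(a)*P[:,0]+np.cos(a)*P[:,1],P[:,2]]
def lidpt(p,th,P):
    P=np.atleast_2d(P).astype(float)
    # opening: free end (-x) rises
    return caddy(p,np.c_[95+P[:,0]*np.cos(th)+P[:,2]*np.sin(th),P[:,1],150-P[:,0]*np.sin(th)+P[:,2]*np.cos(th)])
E
cat > fit.py <<'E'
from h import *
from scipy.optimize import least_squares
T=load('top0.png');S=load('scene0.png')
cr=lambda L,x0,y0,s:np.array([[x0+(x+.5)/s-.5,y0+(y+.5)/s-.5] for x,y in L])
L=[(0,102,10),(0,-102,10),(-192,102,10),(-192,-102,10),(-125,0,10)]
C=[(-95,100,150),(-95,-100,150),(-172,50,159),(-172,-50,159)]
tl=cr([(272,60),(580,168),(165,245),(500,357),(369,231)],230,140,4.5)
tc=cr([(165,357),(473,465),(200,500),(350,558)],230,140,4.5)
sl=cr([(298,415),(122,258),(487,185),(292,43),(321,186)],225,185,3.5)
sc=cr([(520,303),(300,578)],225,185,3.5)
Cs=[(-95,100,150),(95,100,0)]
def res(q):
    p=q[:3];th=q[3]
    return np.r_[(proj(T,lidpt(p,th,L))-tl).ravel(),(proj(T,caddy(p,C))-tc).ravel(),(proj(S,lidpt(p,th,L))-sl).ravel(),(proj(S,caddy(p,Cs))-sc).ravel()]
for a0 in (-.3,.3):
    r=least_squares(res,[500,50,a0,.5],loss='soft_l1',x_scale=[10,10,.1,.1]); print(r.x,r.cost)
    if a0<0:print(res(r.x).reshape(-1,2).round(1))
    p=r.x[:3]
print(caddy(p,[-127,0,191]),caddy(p,[-30,0,160]),lidpt(p,r.x[3],[-125,0,10]))
c2=lambda x,y:((x+.5)/4.5-.5+230,(y+.5)/4.5-.5+140)
a=atz(T,*c2(318,415),206);b=atz(T,*c2(268,485),206);t=atz(T,*c2(206,395),170)
k=caddy(p,[-127,0,191])[0]
print('tabs',a,b,(a+b)/2,np.linalg.norm(a-b),np.degrees(np.arctan2(*(b-a)[1::-1])),'bar',t,np.degrees(np.arctan2(*(t-k)[1::-1])),np.linalg.norm((t-k)[:2]))
E
python3 fit.py
```

```text
[ 6.38638370e+02  7.11757312e+01 -3.31198473e-01  6.50810591e-01] 9.091804563411333
[[-1.5 -1. ]
 [ 0.3 -1.3]
 [-0.8  0.2]
 [ 1.   1.4]
 [-0.7  0.3]
 [-1.1  0. ]
 [-0.1 -0.1]
 [-1.5  0.4]
 [ 0.3 -0.3]
 [-0.9  0.6]
 [-2.  -1.5]
 [ 0.2 -1.1]
 [-0.2 -1.2]
 [-0.1 -0.4]
 [ 0.3 -0.6]
 [-0.3  0.3]]
[ 6.38638369e+02  7.11757317e+01 -3.31198474e-01  6.50810604e-01] 9.091804563411586
[[518.54039915 112.47316024 191.        ]] [[610.26876991  80.93102975 160.        ]] [[640.16010863  70.65245946 233.68486918]]
tabs [537.55123817  98.41657633 206.        ] [496.36065037 127.04231515 206.        ] [516.95594427 112.72944574 206.        ] 50.160716164252875 145.2023124944383 bar [554.97063051 166.7919109  170.        ] 56.1512283146722 65.40403987156213
```

```bash
python3 - <<'E'
from h import *
o=get_obs(); M=R.from_rotvec(o['eef_rot']).as_matrix(); print(M.round(3)); print(np.degrees(np.arctan2(M[1,2],M[0,2])))
E
```

```text
[[-0.93  -0.001  0.367]
 [-0.367  0.001 -0.93 ]
 [-0.    -1.    -0.002]]
-68.4669295664255
```

>>> {"fn": "arm_command", "kwargs": {
  "deltas": [
    [[0,0,0,0.045,0,0,8],[0,0,0,0.045,0,0,8],[0,0,0,0.045,0,0,8],[0,0.02,0.03,0.02,0,0,8],[0,0.03,0.04,0,0,0,0],[0,0.03,0.04,0,0,0,0],[0,0.03,0.04,0,0,0,0],[0,0.03,0.04,0,0,0,0]]
  ],
  "force": 30
}}

```text
time: 0.95
ee_pos: [333.3, -296.7, 348.3]
eef_rot: [-0.837, 1.661, -1.661]
wrist_force: [1.8, -0.7, -0.3]
gripper_width: 0.1
```

```bash
python3 - <<'E'
from h import *
o=get_obs(); print(o['joints'],o['ee_pos'],o['wrist_force'],o['ft_torque'],o['gripper_width'])
E
```

```text
[-7.27391589e-01  1.02811708e-01  6.27056231e-02  1.53070082e+00
  7.45572020e-05  1.48070420e+00] [ 333.30640663 -296.68393969  348.28347869] [ 1.80758741 -0.73544581 -0.33667474] [-0.11053529 -0.02472283 -0.04381149] 0.11320197883861872
```

>>> {"fn": "arm_command", "kwargs": {
  "deltas": [
    [[0,0.03,0.04,0,0,0,8],[0,0.03,0.04,0,0,0,8],[0,0.03,0.04,0,0,0,8],[0,0.03,0.04,0,0,0,8],[0,0.03,0.04,0,0,0,8],[0,0.03,0.04,0,0,0,8],[0,0.03,0.04,0,0,0,8],[0,0.03,0.04,0,0,0,8]]
  ]
}}

```text
time: 1.75
ee_pos: [573.5, 23.6, 348.2]
eef_rot: [-1.401, 0.844, -0.844]
wrist_force: [0.2, -0.5, 0.1]
gripper_width: 0.2
```

>>> {"fn": "arm_command", "kwargs": {
  "deltas": [
    [[0,0.01,0.02,0,0,0,8],[0,0,0.0,0,0,0,8],[0,0,0,0,0,0,8],[0,0,0,0,0,0,8],[0,0,0,0,0,0,8],[0,0,0,0,0,0,8],[0,0,0,0,0,0,8],[0,0,0,0,0,0,0]]
  ]
}}

```text
time: 2.55
ee_pos: [582.5, 41.7, 348.0]
eef_rot: [-1.569, 0.09, -0.088]
wrist_force: [-0.2, -0.3, -0.6]
gripper_width: -0.1
```

```bash
cat >> h.py <<'E'
def st():
    o=get_obs(); M=R.from_rotvec(o['eef_rot']).as_matrix()
    print('t',round(o['time'],2),'pos',o['ee_pos'].round(1),'head',np.degrees(np.arctan2(M[1,2],M[0,2])).round(2),'down',M[:,1].round(3),'j',o['joints'].round(2),'F',o['wrist_force'].round(1),'T',o['ft_torque'].round(3),'w',round(o['gripper_width'],1))
    return o
E
python3 - <<'E'
from h import *
st();snap('wrist','w1.png')
E
```

```text
t 2.55 pos [582.5  41.7 348. ] head 83.52 down [-0.001 -0.    -1.   ] j [0.07 0.36 0.41 1.62 0.   0.18] F [-0.2 -0.3 -0.6] T [ 0.013 -0.024 -0.096] w -0.1
```

View pics/w1.png

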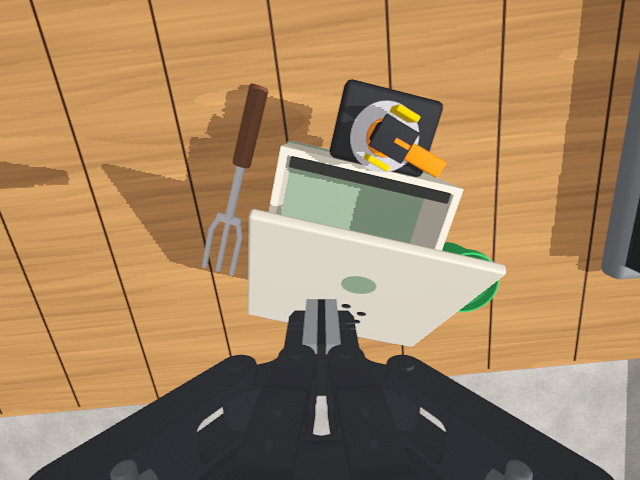

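>>> {"fn": "arm_command", "kwargs": {
  "deltas": [
    [[0,0.0275,0.039,0,0,0,0],[0,0,0,-0.03,0,0,0],[0,0,0,-0.03,0,0,0],[0,0,0,-0.01,0,0,0],[0,0,0,0,0,0,0]]
  ]
}}

```text
time: 3.1
ee_pos: [608.8, 80.4, 276.7]
eef_rot: [-1.57, 0.093, -0.087]
wrist_force: [0.4, -0.4, 0.2]
gripper_width: 0.2
```

>>> {"fn": "arm_command", "kwargs": {
  "deltas": [
    [[0,0,0,-0.006,0,0,0],[0,0,0,-0.006,0,0,0],[0,0,0,-0.006,0,0,0],[0,0,0,-0.006,0,0,0],[0,0,0,-0.006,0,0,0]]
  ]
}}

```text
time: 3.6
ee_pos: [610.3, 80.6, 248.2]
eef_rot: [-1.569, 0.089, -0.089]
wrist_force: [0.1, -0.3, -0.7]
gripper_width: -0.2
```

>>> {"fn": "arm_command", "kwargs": {
  "deltas": [
    [[0,0,0,-0.004,0,0,0],[0,0,0,-0.004,0,0,0],[0,0,0,-0.004,0,0,0]]
  ]
}}

```text
time: 3.9
ee_pos: [610.2, 80.7, 236.1]
eef_rot: [-1.569, 0.089, -0.089]
wrist_force: [0.3, 0.2, 0.9]
gripper_width: 0.2
```

```bash
python3 - <<'E'
from h import *
st();snap('scene','s1.png');crop('s1.png',200,60,260,300,2,'s1c.png')
E
```

```text
t 3.9 pos [610.2  80.7 236.1] head 83.53 down [ 0. -0. -1.] j [ 0.13  0.41  0.19  1.36 -0.    0.24] F [0.3 0.2 0.9] T [-0.041  0.012  0.006] w 0.2
```

View pics/s1c.png

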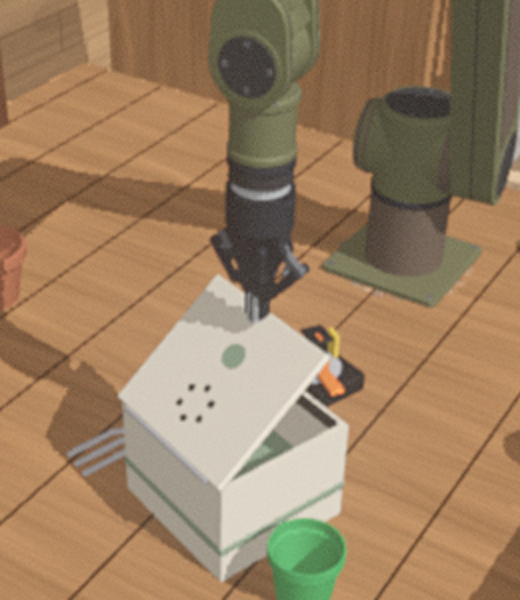

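```bash
python3 - <<'E'
from h import *
S=load('s1.png');p=[638.6,71.18,-.3312]
print(proj(S,[[610.2,80.7,236.1],[610.2,80.7,257]]), proj(S,lidpt(p,.651,[[-192,0,10],[-125,0,10],[-157,0,10],[-192,-102,10],[-192,102,10]])))
snap('wrist','w2.png')
E
```

```text
[[326.83666343 231.57703273]
 [327.05824611 224.38265163]] [[334.57343159 215.08657365]
 [316.28754161 237.39067908]
 [325.02920964 226.72808154]
 [307.86038698 195.73049052]
 [363.95138481 236.3736307 ]]
```

View pics/w2.png

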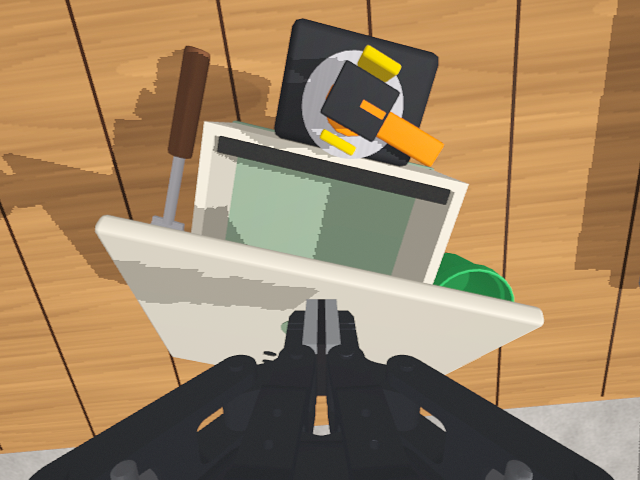

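```bash
python3 - <<'E'
from h import *
crop('s1.png',280,165,110,100,7,'s1d.png')
E
```

```text
(no output)
```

View pics/s1d.png

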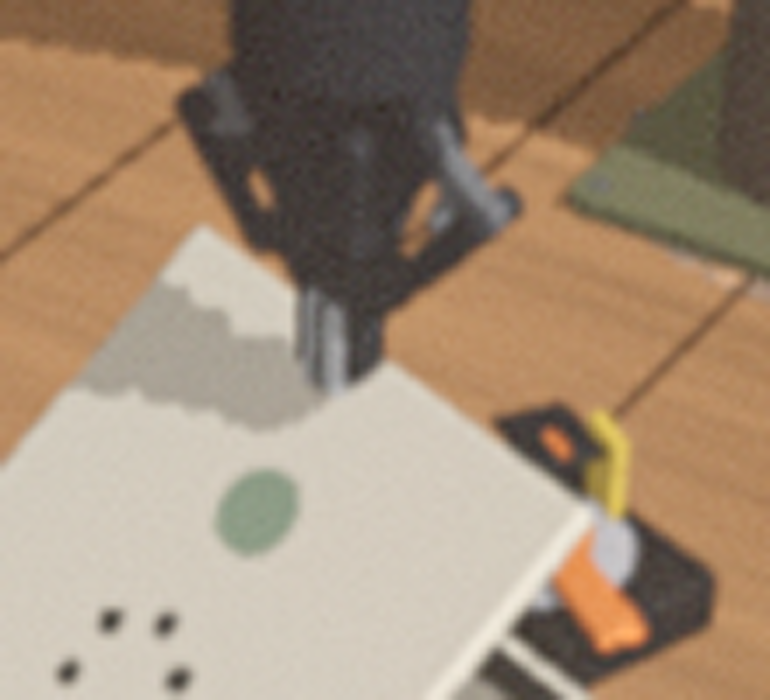

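```bash
python3 - <<'E'
from h import *
W=load('w2.png');p=[638.6,71.18,-.3312]
print(W['origin'],proj(W,[[610.2,80.7,236.1],[610.2,80.7,268],[610,80.7,255]]))
print(proj(W,lidpt(p,.651,[[-192,102,10],[-192,-102,10]])),proj(W,caddy(p,[[-95,100,150],[-95,-100,150],[-172,50,159]])))
T=snap('top','t2.png');print(proj(T,[[610.2,80.7,236.1]]))
crop('t2.png',230,140,170,145,4.5,'t2c.png')
E
```

```text
[527.73865317  90.28644059 415.86145039] [[320.67122364 283.91889589]
 [320.590354   312.57658366]
 [320.58178461 299.37418866]]
[[551.08541078 321.37875391]
 [ 91.82459033 227.38786544]] [[470.65678375 184.23223392]
 [203.1437816  122.87743746]
 [444.35497509  52.83931888]]
[[306.91162591 202.34081961]]
```

View pics/t2c.png

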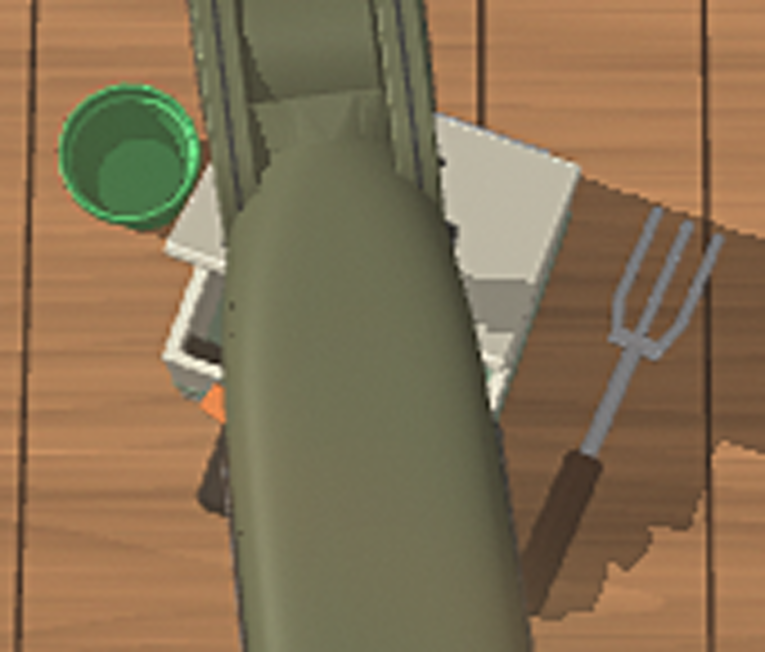

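```bash
python3 - <<'E'
from h import *
W=load('w2.png');S=load('s1.png')
for z in (236,245,255,265):
  print(z,proj(W,[[599.2,82,z],[610,81,z],[621,79.5,z]]).round(1).tolist(),proj(S,[[599.2,82,z],[610,81,z],[621,79.5,z]]).round(1).tolist())
crop('w2.png',270,280,100,80,7,'w2c.png')
E
```

```text
236 [[320.8, 265.3], [321.2, 283.5], [320.7, 301.4]] [[329.8, 229.5], [327.0, 231.6], [323.9, 233.7]]
245 [[320.7, 271.7], [321.2, 290.6], [320.7, 309.2]] [[329.9, 226.4], [327.1, 228.5], [324.0, 230.7]]
255 [[320.7, 279.6], [321.2, 299.3], [320.7, 318.7]] [[330.0, 222.9], [327.2, 225.1], [324.1, 227.2]]
265 [[320.7, 288.4], [321.2, 309.0], [320.7, 329.3]] [[330.1, 219.5], [327.3, 221.6], [324.2, 223.7]]
```

View pics/w2c.png

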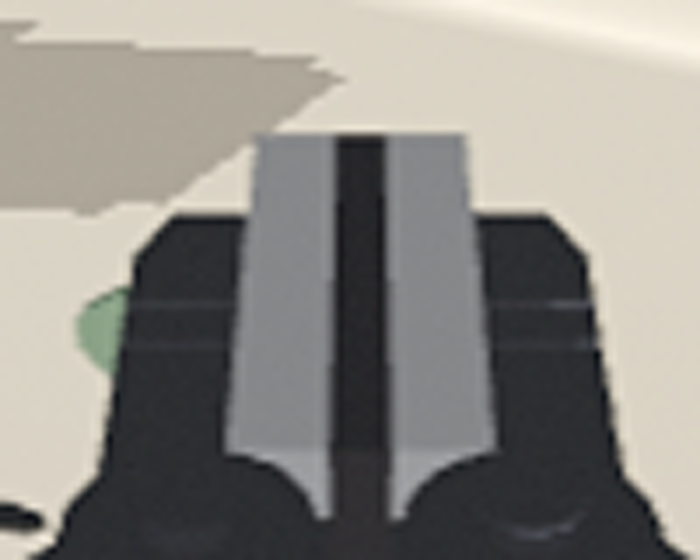

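```bash
python3 - <<'E'
from h import *
W=load('wrist0.png');
M=R.from_rotvec([-0.38363326,2.01760295,-2.01449844]).as_matrix();t=np.array([192.6,-488.1,193.0])
Rc=R.from_rotvec(W['orientation']).inv()
print('cam in tool',M.T@(W['origin']-t))
for y in (0,-13,-30,-40,-50):
  for x in (-11,11):
    P=t+M@np.array([[x,y,42.5],[x,y,-42.5]]).T.T[0]; Q=t+M@np.array([x,y,-42.5])
    print(y,x,proj(W,[P,Q]).round(0).tolist(), -Rc.apply(P-W['origin'])[2])
crop('wrist0.png',120,290,400,150,2,'w0c.png')
E
```

```text
cam in tool [ -81.87692942 -180.01940069   -0.92015383]
0 -11 [[401.0, 263.0], [245.0, 263.0]] 193.22334958414612
0 11 [[398.0, 299.0], [247.0, 299.0]] 200.25226798282404
-13 -11 [[406.0, 272.0], [239.0, 272.0]] 180.90471185967849
-13 11 [[403.0, 311.0], [243.0, 311.0]] 187.9336302583564
-30 -11 [[415.0, 287.0], [232.0, 287.0]] 164.7957240661439
-30 11 [[411.0, 328.0], [235.0, 328.0]] 171.8246424648218
-40 -11 [[420.0, 297.0], [226.0, 297.0]] 155.3198488934765
-40 11 [[416.0, 340.0], [230.0, 340.0]] 162.3487672921544
-50 -11 [[427.0, 308.0], [220.0, 308.0]] 145.8439737208091
-50 11 [[422.0, 353.0], [225.0, 353.0]] 152.87289211948698
```

View pics/w0c.png

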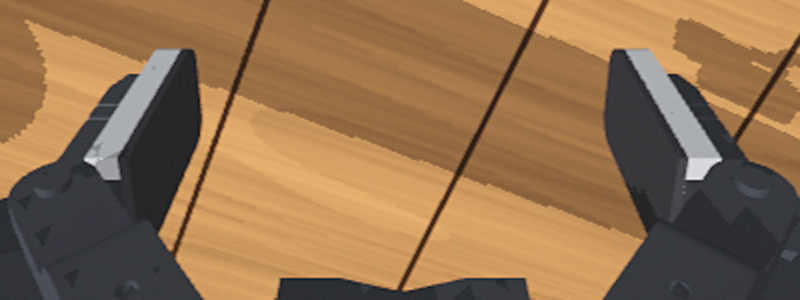

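>>> {"fn": "arm_command", "kwargs": {
  "deltas": [
    [[0,0,0,-0.003,0,0,0],[0,0,0,-0.003,0,0,0],[0,0,0,0,0,0,0]]
  ]
}}

```text
time: 4.35
ee_pos: [609.9, 80.6, 229.9]
eef_rot: [-1.569, 0.089, -0.088]
wrist_force: [0.1, 0.0, 0.1]
gripper_width: 0.3
```

>>> {"fn": "arm_command", "kwargs": {
  "deltas": [
    [[0,0,0,-0.003,0,0,0],[0,0,0,-0.003,0,0,0],[0,0,0,0,0,0,0]]
  ]
}}

```text
time: 4.65
ee_pos: [610.5, 80.8, 224.5]
eef_rot: [-1.569, 0.088, -0.089]
wrist_force: [1.5, 0.2, 1.4]
gripper_width: -0.1
```

>>> {"fn": "arm_command", "kwargs": {
  "deltas": [
    [[0,0,0,-0.003,0,0,0],[0,0,0,-0.003,0,0,0],[0,0,0,0,0,0,0]]
  ]
}}

```text
time: 4.95
ee_pos: [610.1, 80.7, 218.0]
eef_rot: [-1.569, 0.089, -0.088]
wrist_force: [1.0, 0.1, 2.3]
gripper_width: 0.3
```

>>> {"fn": "arm_command", "kwargs": {
  "deltas": [
    [[0,0,0,-0.005,0,0,0],[0,0,0,-0.005,0,0,0],[0,0,0,-0.005,0,0,0],[0,0,0,-0.005,0,0,0]]
  ]
}}

```text
time: 5.35
ee_pos: [609.9, 80.6, 197.8]
eef_rot: [-1.569, 0.089, -0.088]
wrist_force: [-0.4, 0.2, 3.3]
gripper_width: -0.1
```

>>> {"fn": "arm_command", "kwargs": {
  "deltas": [
    [[0,0,0,-0.005,0,0,0],[0,0,0,-0.005,0,0,0],[0,0,0,-0.005,0,0,0],[0,0,0,-0.005,0,0,0]]
  ]
}}

```text
time: 5.75
ee_pos: [610.0, 80.7, 177.9]
eef_rot: [-1.569, 0.089, -0.088]
wrist_force: [-0.3, 0.5, 3.4]
gripper_width: -0.4
```

```bash
python3 - <<'E'
from h import *
st();snap('scene','s3.png');crop('s3.png',220,140,180,200,4,'s3c.png')
E
```

```text
t 5.75 pos [610.   80.7 177.9] head 83.53 down [-0.  0. -1.] j [0.13 0.42 0.07 1.21 0.   0.24] F [-0.3  0.5  3.4] T [0.112 0.171 0.024] w -0.4
```

View pics/s3c.png

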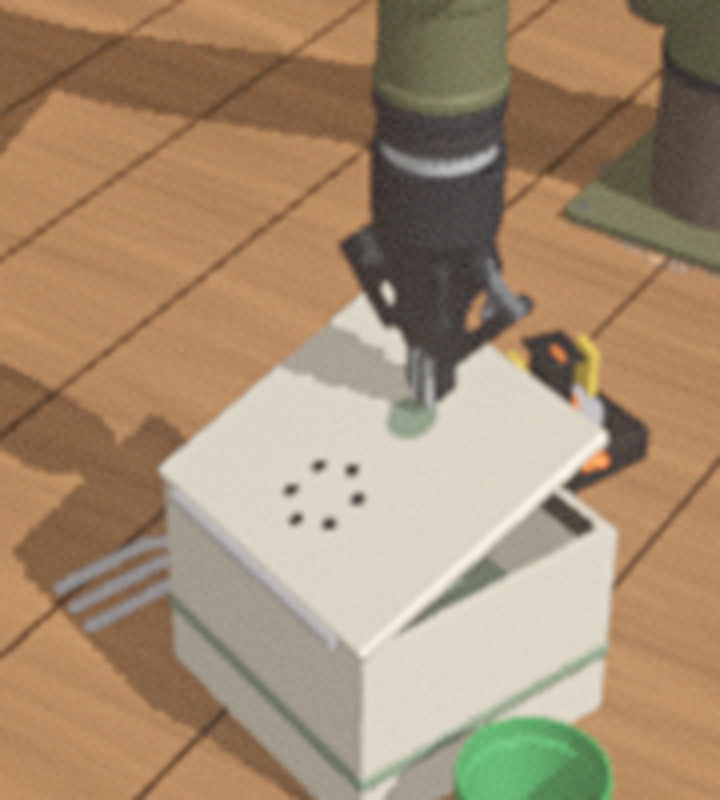

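>>> {"fn": "arm_command", "kwargs": {
  "deltas": [
    [[0,0,0,-0.005,0,0,0],[0,0,0,-0.005,0,0,0],[0,0,0,-0.005,0,0,0],[0,0,0,-0.005,0,0,0],[0,0,0,-0.005,0,0,0],[0,0,0,-0.005,0,0,0],[0,0,0,-0.004,0,0,0]]
  ]
}}

```text
time: 6.5
ee_pos: [609.8, 80.7, 143.8]
eef_rot: [-1.569, 0.089, -0.088]
wrist_force: [-0.8, 0.5, 2.3]
gripper_width: 0.0
```

>>> {"fn": "arm_command", "kwargs": {
  "deltas": [
    [[0,0,0,-0.003,0,0,0],[0,0,0,-0.003,0,0,0],[0,0,0,0,0,0,0]]
  ]
}}

```text
time: 6.8
ee_pos: [610.0, 80.5, 137.8]
eef_rot: [-1.569, 0.089, -0.088]
wrist_force: [0.7, -0.0, 0.0]
gripper_width: -0.2
```

```bash
python3 - <<'E'
from h import *
st();snap('scene','s4.png');crop('s4.png',220,140,180,200,4,'s4c.png')
E
```

```text
t 6.8 pos [610.   80.5 137.8] head 83.53 down [-0.001 -0.    -1.   ] j [ 0.13  0.44 -0.01  1.12 -0.    0.24] F [ 0.7 -0.   0. ] T [ 0.021 -0.049 -0.013] w -0.2
```

View pics/s4c.png

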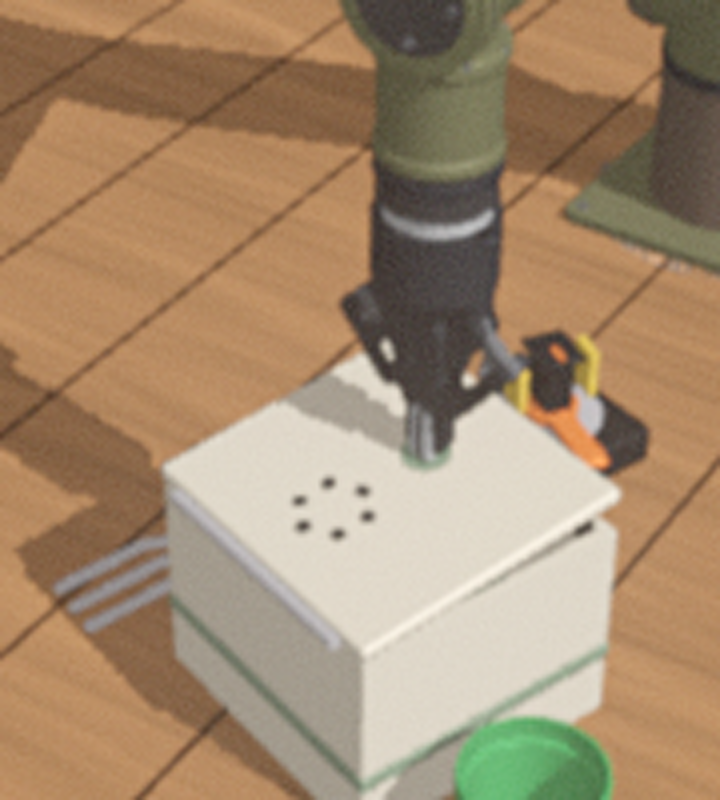

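>>> {"fn": "arm_command", "kwargs": {
  "deltas": [
    [[0,0,0,-0.003,0,0,0],[0,0,0,-0.003,0,0,0],[0,0,0,-0.003,0,0,0]]
  ]
}}

```text
time: 7.15
ee_pos: [610.0, 80.7, 129.3]
eef_rot: [-1.569, 0.089, -0.088]
wrist_force: [-1.2, 1.0, 2.6]
gripper_width: 0.1
```

>>> {"fn": "arm_command", "kwargs": {
  "deltas": [
    [[0,0,0,-0.002,0,0,0],[0,0,0,-0.002,0,0,0]]
  ]
}}

```text
time: 7.35
ee_pos: [610.0, 80.7, 125.2]
eef_rot: [-1.569, 0.089, -0.088]
wrist_force: [-1.6, 1.7, 1.9]
gripper_width: -0.2
```

>>> {"fn": "arm_command", "kwargs": {
  "deltas": [
    [[0,0,0,-0.002,0,0,0]]
  ]
}}

```text
time: 7.45
ee_pos: [610.1, 80.7, 123.2]
eef_rot: [-1.569, 0.089, -0.088]
wrist_force: [-1.1, 0.5, 2.1]
gripper_width: -0.2
```

>>> {"fn": "arm_command", "kwargs": {
  "deltas": [
    [[0,0,0,-0.002,0,0,0]]
  ]
}}

```text
time: 7.55
ee_pos: [610.0, 80.7, 121.3]
eef_rot: [-1.569, 0.089, -0.088]
wrist_force: [-3.4, 1.2, 5.3]
gripper_width: 0.2
```

>>> {"fn": "arm_command", "kwargs": {
  "deltas": [
    [[0,0,0,-0.001,0,0,0]]
  ]
}}

```text
time: 7.65
ee_pos: [610.0, 80.7, 120.7]
eef_rot: [-1.569, 0.089, -0.088]
wrist_force: [-2.6, 0.6, 7.8]
gripper_width: -0.0
```

```bash
python3 - <<'E'
from h import *
st();snap('scene','s5.png');crop('s5.png',220,140,180,200,4,'s5c.png')
E
```

```text
t 7.65 pos [610.   80.7 120.7] head 83.53 down [-0.  0. -1.] j [ 0.13  0.45 -0.04  1.08  0.    0.24] F [-2.6  0.6  7.8] T [ 0.097  0.688 -0.006] w -0.0
```

View pics/s5c.png

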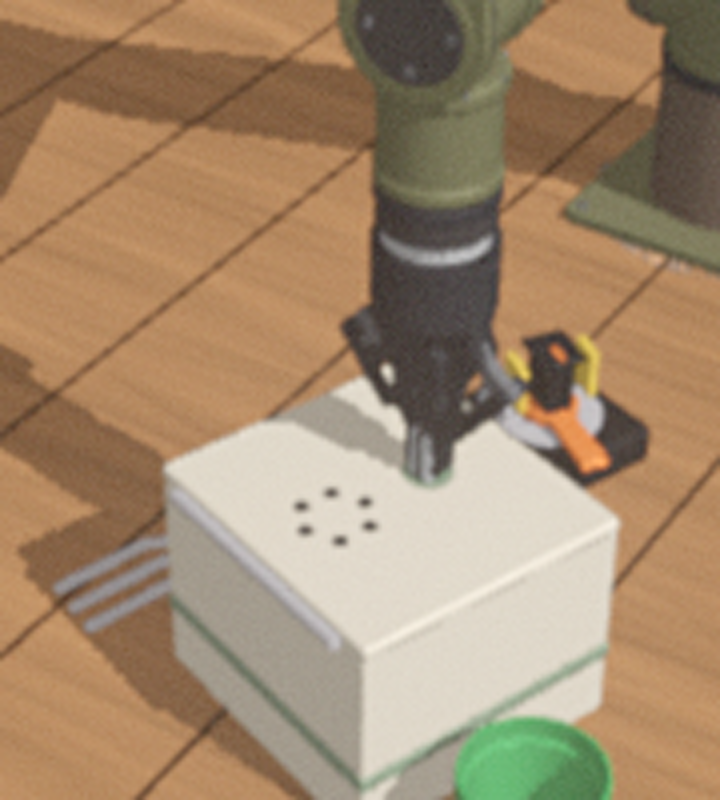

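>>> {"fn": "arm_command", "kwargs": {
  "deltas": [
    [[0,0,0,-0.001,0,0,0],[0,0,0,0,0,0,0]]
  ]
}}

```text
time: 7.9
ee_pos: [610.0, 80.7, 120.1]
eef_rot: [-1.569, 0.088, -0.089]
wrist_force: [-4.2, 0.1, 6.5]
gripper_width: -0.2
```

>>> {"fn": "arm_command", "kwargs": {
  "deltas": [
    [[0,0,0,-0.001,0,0,0],[0,0,0,0,0,0,0],[0,0,0,0,0,0,0]]
  ]
}}

```text
time: 8.2
ee_pos: [610.0, 80.7, 119.6]
eef_rot: [-1.569, 0.088, -0.089]
wrist_force: [-4.5, 0.8, 8.8]
gripper_width: 0.2
```

>>> {"fn": "arm_command", "kwargs": {
  "deltas": [
    [[0,0,0,-0.001,0,0,0],[0,0,0,0,0,0,0]]
  ]
}}

```text
time: 8.4
ee_pos: [609.9, 80.8, 119.0]
eef_rot: [-1.569, 0.088, -0.089]
wrist_force: [-5.3, 0.7, 11.5]
gripper_width: -0.4
```

>>> {"fn": "arm_command", "kwargs": {
  "deltas": [
    [[0,0,0,-0.001,0,0,0],[0,0,0,0,0,0,0]]
  ]
}}

```text
time: 8.6
ee_pos: [610.0, 80.8, 118.4]
eef_rot: [-1.569, 0.088, -0.089]
wrist_force: [-5.3, 0.7, 12.6]
gripper_width: -0.2
```

Pressed well into the seal at about 13 N; lift off and look at the knob from above.

>>> {"fn": "arm_command", "kwargs": {
  "deltas": [
    [[0,0,0,0.003,0,0,0],[0,0,0,0.02,0,0,0],[0,0,0,0.05,0,0,0],[0,0,0,0.05,0,0,0],[1,0,0,0.03,0,0,0],[1,-0.04,0.02,0,0,0,8],[1,-0.04,0.01,0,0,0,8],[1,-0.012,0.002,0,0,0,8]]
  ]
}}

```text
time: 9.4
ee_pos: [515.2, 113.1, 269.6]
eef_rot: [-1.557, -0.245, 0.247]
wrist_force: [0.5, 0.0, 0.8]
gripper_width: 58.0
```

>>> {"fn": "arm_command", "kwargs": {
  "deltas": [
    [[1,0,0,0,0,0,8],[1,0,0,0,0,0,8],[1,0,0,0,0,0,8],[1,0,0,0,0,0,8],[1,0,0,0,0,0,6],[1,0,0,0,0,0,0],[1,0,0,0,0,0,0]]
  ]
}}

```text
time: 10.1
ee_pos: [518.5, 112.5, 269.1]
eef_rot: [-1.436, -0.754, 0.754]
wrist_force: [-0.4, 0.1, 0.4]
gripper_width: 85.3
```

```bash
python3 - <<'E'
from h import *
st();snap('scene','s6.png');crop('s6.png',220,140,180,200,4,'s6c.png');snap('wrist','w6.png');st()
E
```

```text
t 10.1 pos [518.5 112.5 269.1] head 145.4 down [ 0. -0. -1.] j [ 0.21  0.25  0.04  1.37 -0.   -0.75] F [-0.4  0.1  0.4] T [-0.028  0.018 -0.016] w 85.3
t 10.2 pos [518.3 112.6 269.2] head 145.44 down [ 0. -0. -1.] j [ 0.21  0.25  0.04  1.37 -0.   -0.75] F [-0.1  0.1 -0.3] T [ 0.008 -0.013 -0.054] w 85.4
```

View pics/s6c.png

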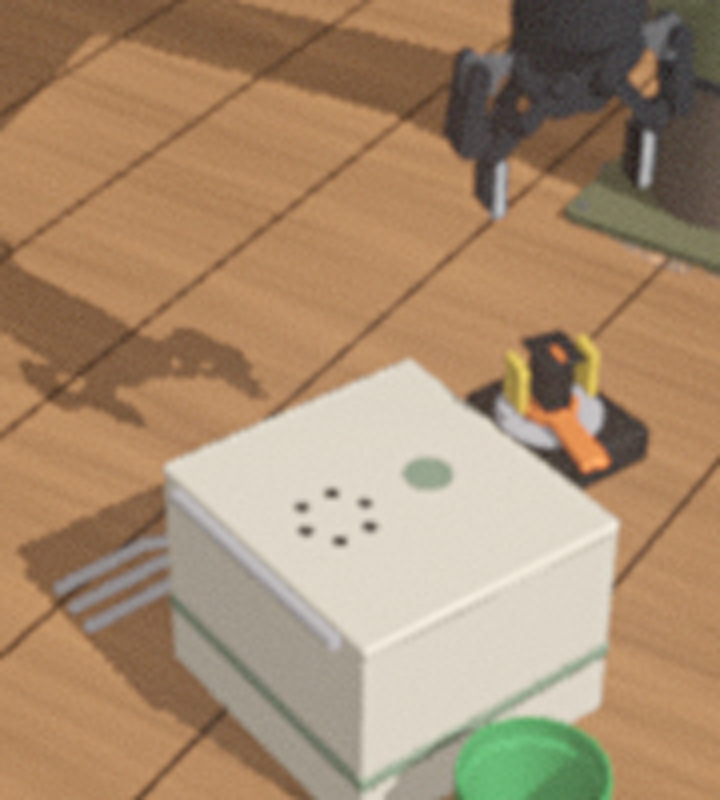

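View pics/w6.png

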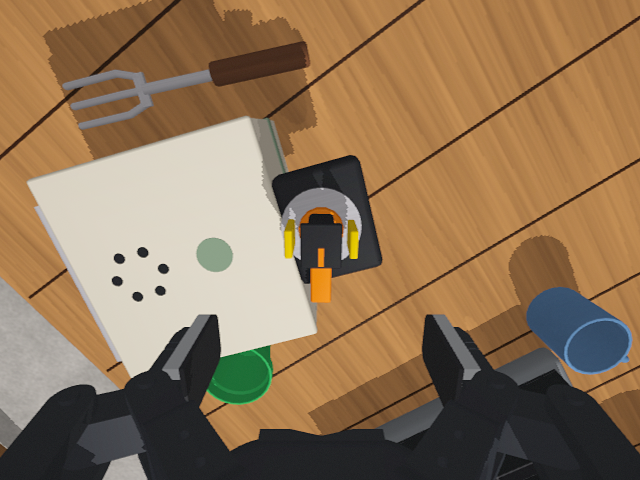

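```bash
python3 - <<'E'
from h import *
crop('w6.png',270,180,100,130,6,'w6c.png')
W=load('w6.png'); print(W['origin'],W['orientation'])
L=lambda h,P,k:np.array([[k[0]+np.cos(h)*x-np.sin(h)*y,k[1]+np.sin(h)*x+np.cos(h)*y,160+z] for x,y,z in P])
P=[(11,27,46),(11,-27,46),(-11,27,46),(-11,-27,46),(66,9,10),(66,-9,10),(17,15,50),(17,-15,50),(-17,15,50),(-17,-15,50),(11,27,12),(11,-27,12)]
for a,b in zip(P,proj(W,L(np.radians(55.4),P,(518.5,112.5)))): print(a,b.round(1),((b-[270,180]+.5)*6-.5).round(0))
E
```

```text
[471.15084352  45.2211308  449.5654922 ] [-0.12868456 -0.4116129   2.50955682]
(11, 27, 46) [356.8 259.7] [523. 481.]
(11, -27, 46) [283.3 259.7] [ 82. 481.]
(-11, 27, 46) [357.8 231. ] [529. 308.]
(-11, -27, 46) [282.2 230.9] [ 76. 308.]
(66, 9, 10) [330.4 303.5] [365. 744.]
(66, -9, 10) [310.  303.5] [242. 743.]
(17, 15, 50) [340.6 269.4] [426. 539.]
(17, -15, 50) [299.5 269.4] [179. 539.]
(-17, 15, 50) [341.5 224.3] [431. 268.]
(-17, -15, 50) [298.5 224.3] [174. 268.]
(11, 27, 12) [352.9 245. ] [500. 392.]
(11, -27, 12) [287.4 245. ] [107. 392.]
```

View pics/w6c.png

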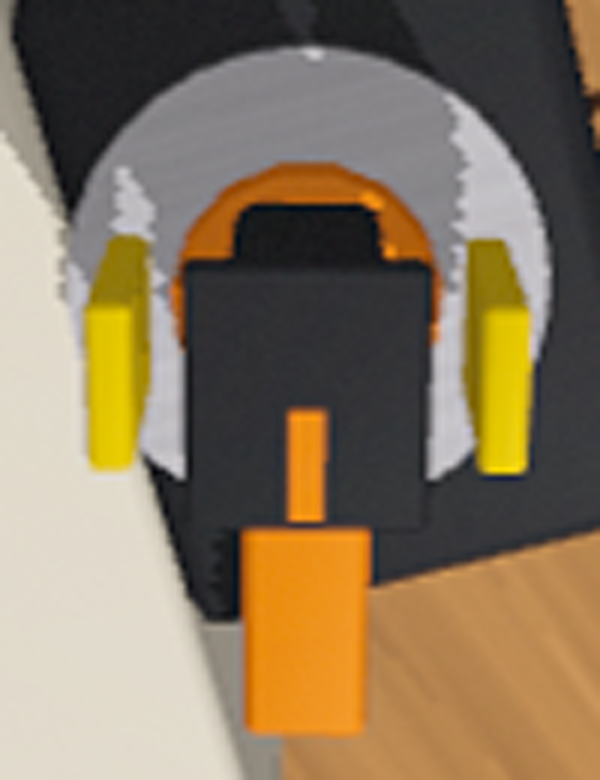

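```bash
python3 - <<'E'
from h import *
crop('s6.png',330,215,60,50,12,'s6d.png')
S=load('s6.png')
L=lambda h,P,k:np.array([[k[0]+np.cos(h)*x-np.sin(h)*y,k[1]+np.sin(h)*x+np.cos(h)*y,160+z] for x,y,z in P])
P=[(11,27,46),(11,-27,46),(-11,27,46),(-11,-27,46),(66,9,10),(66,-9,10),(17,15,50),(17,-15,50),(-17,15,50),(-17,-15,50),(11,27,12),(11,-27,12)]
for a,b in zip(P,proj(S,L(np.radians(55.4),P,(518.5,112.5)))): print(a,b.round(1),((b-[330,215]+.5)*12-.5).round(0))
p=[638.6,71.18,-.3312]
print(proj(S,lidpt(p,0,[[-125,0,10],[-192,102,10],[-192,-102,10],[0,102,10],[0,-102,10]])))
crop('s6.png',255,225,125,80,6,'s6e.png')
E
```

```text
(11, 27, 46) [369.  227.2] [474. 152.]
(11, -27, 46) [349.2 232. ] [236. 210.]
(-11, 27, 46) [365.  222.3] [426.  93.]
(-11, -27, 46) [345.4 227. ] [190. 150.]
(66, 9, 10) [371.5 253.3] [504. 465.]
(66, -9, 10) [364.9 255.1] [424. 486.]
(17, 15, 50) [365.8 228.3] [436. 165.]
(17, -15, 50) [354.8 231. ] [303. 198.]
(-17, 15, 50) [359.8 220.7] [363.  74.]
(-17, -15, 50) [348.8 223.3] [232. 105.]
(11, 27, 12) [368.  238.1] [462. 283.]
(11, -27, 12) [348.5 243. ] [228. 342.]
[[326.14031177 256.67694857]
 [375.00995135 267.5560029 ]
 [321.54479289 226.84739095]
 [311.08360094 301.98705274]
 [259.60724318 255.22757415]]
```

View pics/s6d.png

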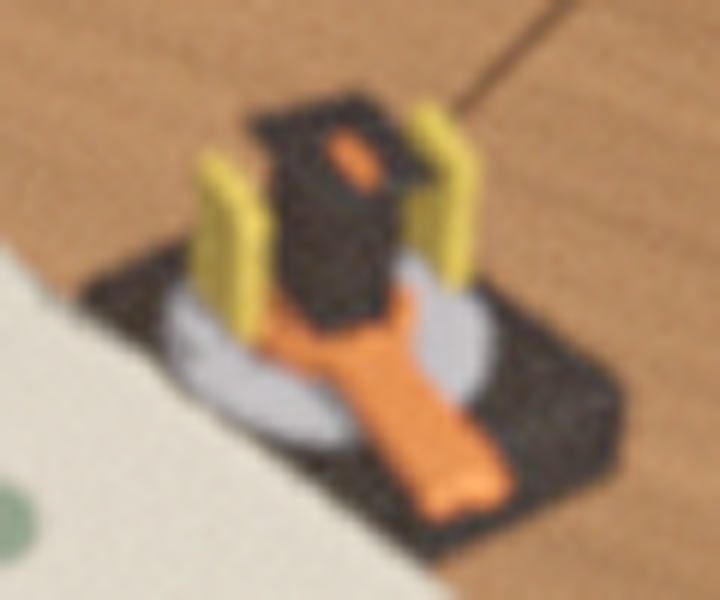

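View pics/s6e.png

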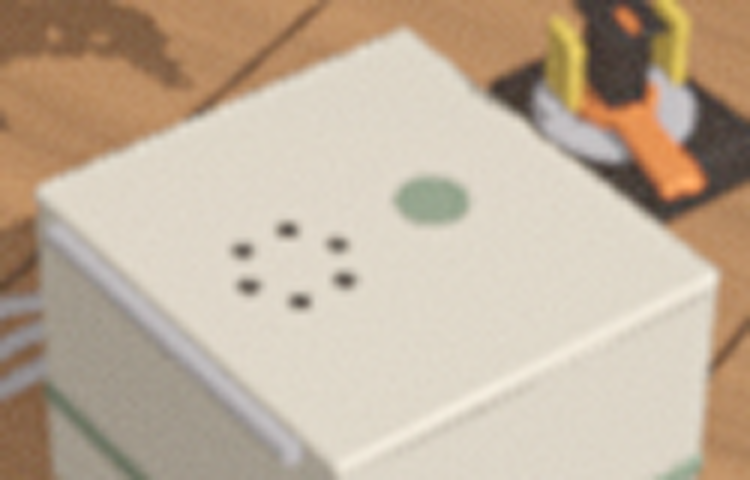

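>>> {"fn": "arm_command", "kwargs": {
  "deltas": [
    [[1,0,-0.0005,-0.03,0,0,0],[1,0,0,-0.03,0,0,0],[1,0,0,-0.03,0,0,0],[1,0,0,-0.02,0,0,0],[1,0,0,-0.01,0,0,0],[1,0,0,0,0,0,0]]
  ]
}}

```text
time: 10.8
ee_pos: [517.2, 111.9, 148.2]
eef_rot: [-1.435, -0.753, 0.757]
wrist_force: [0.7, 0.5, 0.6]
gripper_width: 85.2
```

```bash
python3 - <<'E'
from h import *
st();snap('scene','s7.png');crop('s7.png',290,120,150,150,4,'s7c.png');snap('wrist','w7.png');st()
E
```

```text
t 10.8 pos [517.2 111.9 148.2] head 145.49 down [-0.003 -0.001 -1.   ] j [ 0.21  0.29 -0.21  1.07 -0.   -0.76] F [0.7 0.5 0.6] T [0.009 0.049 0.009] w 85.2
t 10.9 pos [518.9 112.3 150.2] head 145.51 down [ 0.001  0.    -1.   ] j [ 0.21  0.29 -0.21  1.07 -0.   -0.76] F [-0.5  0.4  0.2] T [ 0.004 -0.03  -0.041] w 85.3
```

View pics/s7c.png

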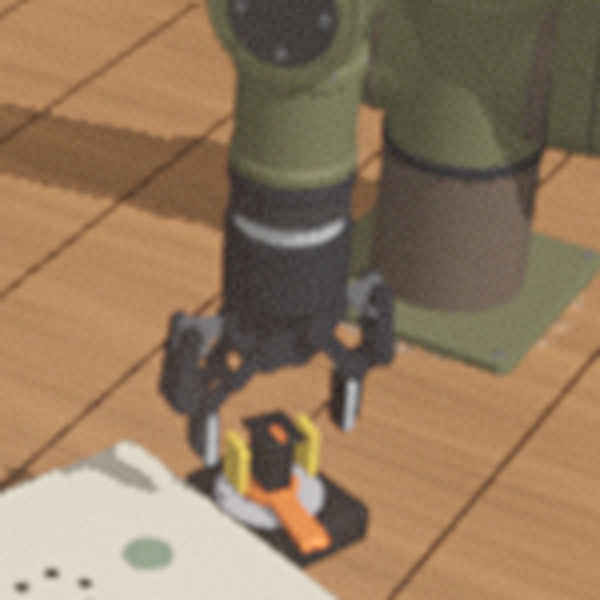

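View pics/w7.png

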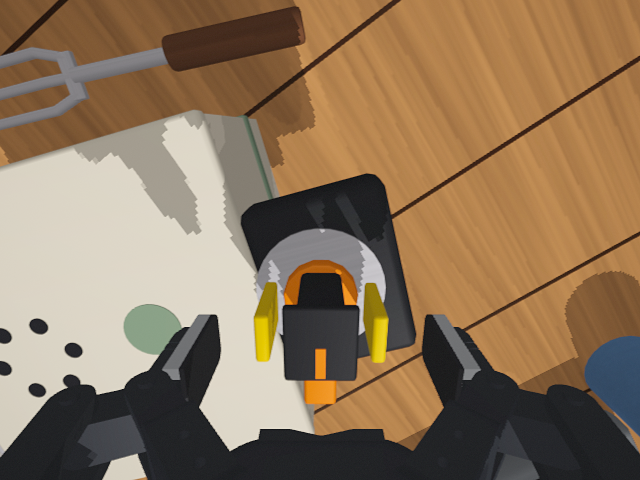

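>>> {"fn": "arm_command", "kwargs": {
  "deltas": [
    [[1,0,0,-0.01,0,0,0],[1,0,0,-0.009,0,0,0],[1,0,0,0,0,0,0],[1,0,0,0,0,0,0]]
  ]
}}

```text
time: 11.3
ee_pos: [517.9, 112.1, 130.2]
eef_rot: [-1.435, -0.755, 0.756]
wrist_force: [0.2, -0.1, -0.1]
gripper_width: 85.5
```

```bash
python3 - <<'E'
from h import *
st();snap('scene','s8.png');crop('s8.png',310,150,100,110,6,'s8c.png');snap('wrist','w8.png');crop('w8.png',150,270,340,140,2.3,'w8c.png');st()
E
```

```text
t 11.3 pos [517.9 112.1 130.2] head 145.53 down [-0.001 -0.    -1.   ] j [ 0.21  0.3  -0.25  1.02  0.   -0.76] F [ 0.2 -0.1 -0.1] T [-0.016 -0.021 -0.005] w 85.5
t 11.4 pos [518.3 112.2 130.6] head 145.53 down [ 0.  0. -1.] j [ 0.21  0.3  -0.25  1.02 -0.   -0.76] F [0.2 0.8 0.2] T [ 0.027  0.036 -0.008] w 85.1
```

View pics/s8c.png

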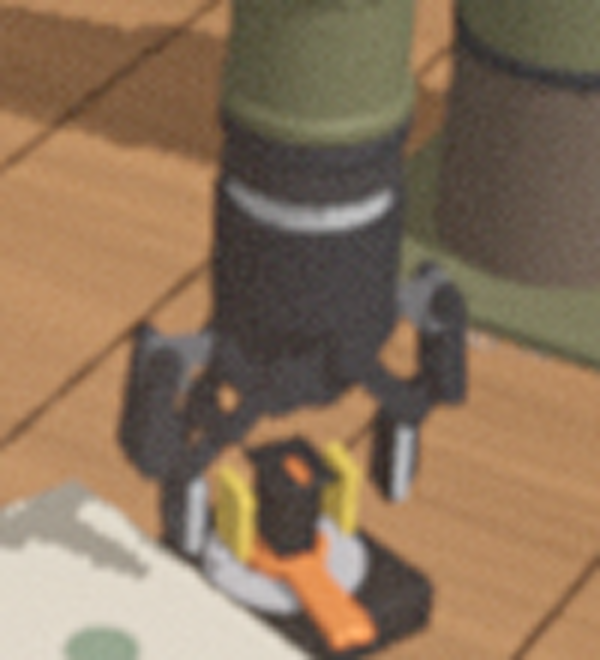

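View pics/w8c.png

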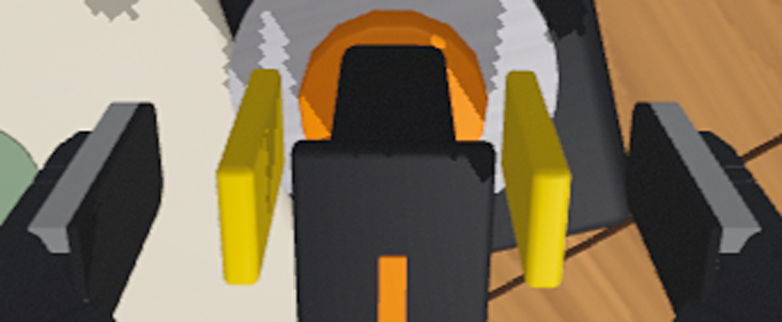

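>>> {"fn": "arm_command", "kwargs": {
  "deltas": [
    [[0.55,0,0,0,0,0,0],[0.55,0,0,0,0,0,0],[0.55,0,0,0,0,0,0],[0.55,0,0,0,0,0,0],[0.55,0,0,0,0,0,0]]
  ],
  "force": 20
}}

```text
time: 11.9
ee_pos: [518.6, 112.1, 130.9]
eef_rot: [-1.436, -0.756, 0.755]
wrist_force: [-0.7, -0.8, 3.8]
gripper_width: 47.3
```

```bash
python3 - <<'E'
from h import *
for i in range(3): st()
snap('wrist','w9.png');crop('w9.png',150,270,340,140,2.3,'w9c.png');st()
E
```

```text
t 11.9 pos [518.6 112.1 130.9] head 145.52 down [ 0.001  0.    -1.   ] j [ 0.21  0.3  -0.25  1.02 -0.   -0.76] F [-0.7 -0.8  3.8] T [-0.024  0.094 -0.073] w 47.3
t 11.9 pos [518.6 112.1 130.9] head 145.52 down [ 0.001  0.    -1.   ] j [ 0.21  0.3  -0.25  1.02 -0.   -0.76] F [-0.7 -0.8  3.8] T [-0.024  0.094 -0.073] w 47.3
t 11.9 pos [518.6 112.1 130.9] head 145.52 down [ 0.001  0.    -1.   ] j [ 0.21  0.3  -0.25  1.02 -0.   -0.76] F [-0.7 -0.8  3.8] T [-0.024  0.094 -0.073] w 47.3
t 11.95 pos [518.6 112.2 130.9] head 145.53 down [ 0.001  0.    -1.   ] j [ 0.21  0.3  -0.25  1.02 -0.   -0.76] F [-0.6 -0.7  4.7] T [-0.116  0.084 -0.039] w 47.1
```

View pics/w9c.png

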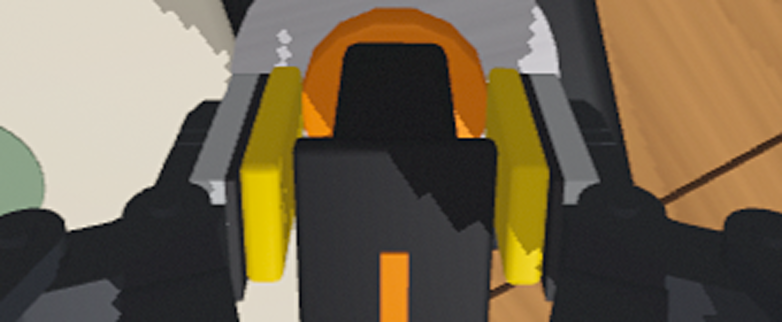

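>>> {"fn": "arm_command", "kwargs": {
  "deltas": [
    [[0.4,0,0,0,0,0,0],[0.4,0,0,0,0,0,0],[0.4,0,0,0,0,0,0],[0.4,0,0,0,0,0,0]]
  ],
  "force": 20
}}

```text
time: 12.35
ee_pos: [518.6, 112.2, 131.3]
eef_rot: [-1.436, -0.757, 0.754]
wrist_force: [-1.8, -1.1, 7.2]
gripper_width: 39.1
```

>>> {"fn": "arm_command", "kwargs": {
  "deltas": [
    [[0.4,0,0,0,0,0,0],[0.4,0,0,0,0,0,0]]
  ],
  "force": 60
}}

```text
time: 12.55
ee_pos: [518.7, 112.3, 132.1]
eef_rot: [-1.436, -0.757, 0.754]
wrist_force: [-2.2, 0.3, 11.3]
gripper_width: 36.6
```

```bash
python3 - <<'E'
from h import *
st()
snap('wrist','w10.png');crop('w10.png',150,270,340,140,2.3,'w10c.png');st()
E
```

```text
t 12.55 pos [518.7 112.3 132.1] head 145.51 down [ 0.002  0.001 -1.   ] j [ 0.21  0.3  -0.24  1.02  0.   -0.76] F [-2.2  0.3 11.3] T [-0.143  0.556 -0.216] w 36.6
t 12.6 pos [518.7 112.3 132.1] head 145.51 down [ 0.002  0.001 -1.   ] j [ 0.21  0.3  -0.24  1.02  0.   -0.76] F [-2.  -0.2 11. ] T [-0.117  0.592 -0.18 ] w 36.5
```

View pics/w10c.png

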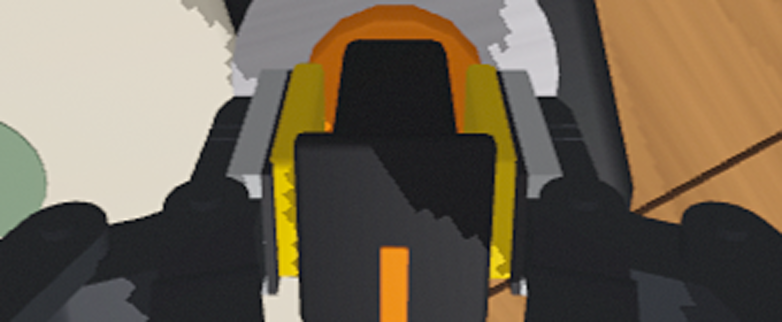

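>>> {"fn": "arm_command", "kwargs": {
  "deltas": [
    [[0.4,0,0,0,0,0,-3],[0.4,0,0,0,0,0,-3],[0.4,0,0,0,0,0,-3],[0.4,0,0,0,0,0,-3]]
  ],
  "force": 40
}}

```text
time: 13.0
ee_pos: [518.8, 112.2, 132.0]
eef_rot: [-1.489, -0.594, 0.591]
wrist_force: [-2.0, -0.9, 11.6]
gripper_width: 36.8
```

```bash
python3 - <<'E'
from h import *
st()
snap('wrist','w11.png');crop('w11.png',150,240,340,170,2.3,'w11c.png');st()
E
```

```text
t 13.0 pos [518.8 112.2 132. ] head 133.43 down [ 0.002  0.    -1.   ] j [ 0.21  0.3  -0.24  1.02 -0.   -0.54] F [-2.  -0.9 11.6] T [-0.175  0.508  0.125] w 36.8
t 13.05 pos [518.8 112.2 132.1] head 133.34 down [ 0.002  0.    -1.   ] j [ 0.21  0.3  -0.24  1.02 -0.   -0.54] F [-2.  -0.9 11.7] T [-0.204  0.526 -0.072] w 36.7
```

View pics/w11c.png

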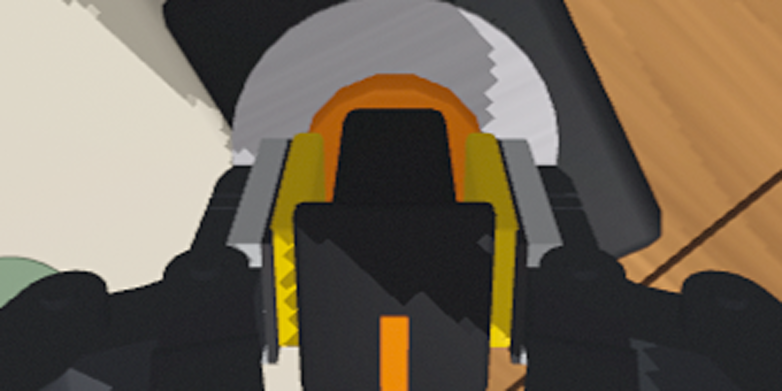

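>>> {"fn": "arm_command", "kwargs": {
  "deltas": [
    [[0.4,0,0,0,0,0,-4],[0.4,0,0,0,0,0,-4],[0.4,0,0,0,0,0,-4],[0.4,0,0,0,0,0,-4]]
  ]
}}

```text
time: 13.45
ee_pos: [518.8, 112.2, 132.0]
eef_rot: [-1.539, -0.377, 0.373]
wrist_force: [-2.2, -1.3, 10.9]
gripper_width: 36.7
```

>>> {"fn": "arm_command", "kwargs": {
  "deltas": [
    [[0.4,0,0,0,0,0,-4],[0.4,0,0,0,0,0,-4],[0.4,0,0,0,0,0,-3]]
  ]
}}

```text
time: 13.75
ee_pos: [518.8, 112.1, 132.0]
eef_rot: [-1.559, -0.227, 0.223]
wrist_force: [-2.1, -0.8, 11.8]
gripper_width: 36.8
```

```bash
python3 - <<'E'
from h import *
st()
snap('wrist','w12.png');snap('scene','s12.png');crop('s12.png',290,150,130,130,5,'s12c.png');st()
E
```

```text
t 13.75 pos [518.8 112.1 132. ] head 106.41 down [ 0.002 -0.    -1.   ] j [ 0.21  0.3  -0.24  1.02 -0.   -0.07] F [-2.1 -0.8 11.8] T [-0.28   0.479  0.122] w 36.8
t 13.85 pos [518.9 112.1 132.1] head 106.48 down [ 0.002 -0.    -1.   ] j [ 0.21  0.3  -0.24  1.02 -0.   -0.07] F [-1.2 -1.2 12.2] T [-0.286  0.504 -0.075] w 36.8
```

View pics/w12.png

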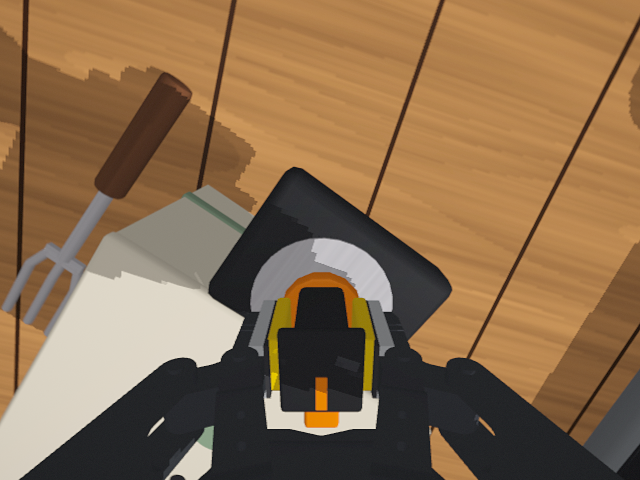

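View pics/s12c.png

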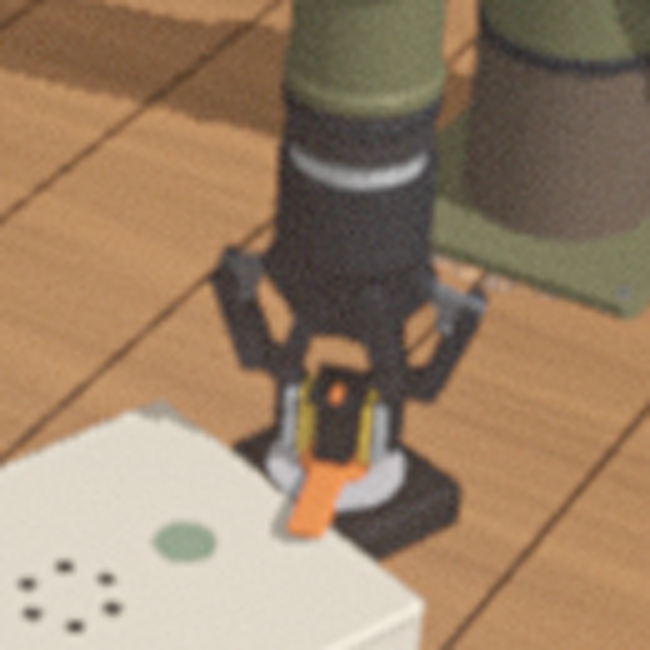

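>>> {"fn": "arm_command", "kwargs": {
  "deltas": [
    [[0.4,0,0,0,0,0,-1.5],[0.4,0,0,0,0,0,-1.5]]
  ]
}}

```text
time: 14.05
ee_pos: [518.9, 112.0, 132.0]
eef_rot: [-1.563, -0.187, 0.183]
wrist_force: [-2.2, -1.6, 11.8]
gripper_width: 36.8
```

```bash
python3 -c "from h import *;st()"
```

```text
t 14.05 pos [518.9 112.  132. ] head 103.49 down [ 0.002 -0.    -1.   ] j [ 0.21  0.3  -0.24  1.02 -0.   -0.02] F [-2.2 -1.6 11.8] T [-0.242  0.43   0.091] w 36.8
```

>>> {"fn": "arm_command", "kwargs": {
  "deltas": [
    [[0.4,0,0,0,0,0,-1],[0.4,0,0,0,0,0,-1]]
  ]
}}

```text
time: 14.25
ee_pos: [518.9, 112.0, 132.0]
eef_rot: [-1.565, -0.159, 0.156]
wrist_force: [-1.7, -2.5, 11.6]
gripper_width: 36.6
```

```bash
python3 -c "from h import *;st()"
```

```text
t 14.25 pos [518.9 112.  132. ] head 101.51 down [ 0.002 -0.    -1.   ] j [ 0.21  0.3  -0.24  1.02 -0.    0.01] F [-1.7 -2.5 11.6] T [-0.289  0.477  0.052] w 36.6
```

>>> {"fn": "arm_command", "kwargs": {
  "deltas": [
    [[0.4,0,0,0,0,0,-1],[0.4,0,0,0,0,0,-1]]
  ]
}}

```text
time: 14.45
ee_pos: [518.9, 112.0, 132.1]
eef_rot: [-1.567, -0.132, 0.128]
wrist_force: [-0.9, -2.4, 11.6]
gripper_width: 36.7
```

```bash
python3 -c "from h import *;st()"
```

```text
t 14.45 pos [518.9 112.  132.1] head 99.51 down [ 0.002 -0.    -1.   ] j [ 0.21  0.3  -0.24  1.02 -0.    0.05] F [-0.9 -2.4 11.6] T [-0.303  0.475  0.119] w 36.7
```

>>> {"fn": "arm_command", "kwargs": {
  "deltas": [
    [[0.4,0,0,0,0,0,-1],[0.4,0,0,0,0,0,-1]]
  ]
}}

```text
time: 14.65
ee_pos: [518.9, 112.0, 132.0]
eef_rot: [-1.569, -0.105, 0.101]
wrist_force: [-2.0, -2.4, 11.5]
gripper_width: 36.7
```

```bash
python3 -c "from h import *;st()"
```

```text
t 14.65 pos [518.9 112.  132. ] head 97.51 down [ 0.002 -0.    -1.   ] j [ 0.21  0.3  -0.24  1.02 -0.    0.08] F [-2.  -2.4 11.5] T [-0.374  0.447  0.099] w 36.7
```

>>> {"fn": "arm_command", "kwargs": {
  "deltas": [
    [[0.4,0,0,0,0,0,-1],[0.4,0,0,0,0,0,-1]]
  ]
}}

```text
time: 14.85
ee_pos: [518.8, 112.0, 132.1]
eef_rot: [-1.57, -0.077, 0.074]
wrist_force: [-2.4, -1.5, 10.6]
gripper_width: 36.8
```

```bash
python3 -c "from h import *;st()"
```

```text
t 14.85 pos [518.8 112.  132.1] head 95.51 down [ 0.002 -0.    -1.   ] j [ 0.21  0.3  -0.24  1.02 -0.    0.12] F [-2.4 -1.5 10.6] T [-0.33   0.424  0.106] w 36.8
```

>>> {"fn": "arm_command", "kwargs": {
  "deltas": [
    [[0.4,0,0,0,0,0,-1],[0.4,0,0,0,0,0,-1]]
  ]
}}

```text
time: 15.05
ee_pos: [518.9, 112.0, 132.0]
eef_rot: [-1.571, -0.05, 0.046]
wrist_force: [-2.9, -0.7, 11.7]
gripper_width: 36.7
```

```bash
python3 -c "from h import *;st()"
```

```text
t 15.05 pos [518.9 112.  132. ] head 93.51 down [ 0.002 -0.    -1.   ] j [ 0.21  0.3  -0.24  1.02 -0.    0.15] F [-2.9 -0.7 11.7] T [-0.303  0.472  0.078] w 36.7
```

>>> {"fn": "arm_command", "kwargs": {
  "deltas": [
    [[0.4,0,0,0,0,0,-1],[0.4,0,0,0,0,0,-1]]
  ]
}}

```text
time: 15.25
ee_pos: [518.9, 111.9, 132.1]
eef_rot: [-1.571, -0.022, 0.019]
wrist_force: [-1.8, -1.7, 11.5]
gripper_width: 36.5
```

```bash
python3 -c "from h import *;st()"
```

```text
t 15.25 pos [518.9 111.9 132.1] head 91.51 down [ 0.002 -0.    -1.   ] j [ 0.21  0.3  -0.24  1.02 -0.    0.19] F [-1.8 -1.7 11.5] T [-0.325  0.496  0.1  ] w 36.5
```

>>> {"fn": "arm_command", "kwargs": {
  "deltas": [
    [[0.4,0,0,0,0,0,-1],[0.4,0,0,0,0,0,-1]]
  ]
}}

```text
time: 15.45
ee_pos: [518.9, 111.9, 132.1]
eef_rot: [-1.571, 0.005, -0.009]
wrist_force: [-0.8, -1.9, 10.7]
gripper_width: 36.9
```

```bash
python3 -c "from h import *;st()"
```

```text
t 15.45 pos [518.9 111.9 132.1] head 89.51 down [ 0.002 -0.    -1.   ] j [ 0.21  0.3  -0.24  1.02 -0.    0.22] F [-0.8 -1.9 10.7] T [-0.259  0.476  0.116] w 36.9
```

>>> {"fn": "arm_command", "kwargs": {
  "deltas": [
    [[0.4,0,0,0,0,0,-1],[0.4,0,0,0,0,0,-1]]
  ]
}}

```text
time: 15.65
ee_pos: [518.9, 112.0, 132.1]
eef_rot: [-1.571, 0.032, -0.036]
wrist_force: [-1.2, -0.7, 11.9]
gripper_width: 37.2
```

```bash
python3 -c "from h import *;st()"
```

```text
t 15.65 pos [518.9 112.  132.1] head 87.51 down [ 0.002 -0.    -1.   ] j [ 0.21  0.3  -0.24  1.02 -0.    0.26] F [-1.2 -0.7 11.9] T [-0.415  0.481  0.151] w 37.2
```

>>> {"fn": "arm_command", "kwargs": {
  "deltas": [
    [[0.4,0,0,0,0,0,-1],[0.4,0,0,0,0,0,-1]]
  ]
}}

```text
time: 15.85
ee_pos: [518.9, 111.9, 132.0]
eef_rot: [-1.57, 0.06, -0.063]
wrist_force: [-2.6, -1.9, 10.4]
gripper_width: 36.6
```

```bash
python3 -c "from h import *;st()"
```

```text
t 15.85 pos [518.9 111.9 132. ] head 85.51 down [ 0.002 -0.    -1.   ] j [ 0.21  0.3  -0.24  1.02 -0.    0.29] F [-2.6 -1.9 10.4] T [-0.333  0.486  0.096] w 36.6
```

>>> {"fn": "arm_command", "kwargs": {
  "deltas": [
    [[0.4,0,0,0,0,0,-1],[0.4,0,0,0,0,0,-1]]
  ]
}}

```text
time: 16.05
ee_pos: [518.9, 111.9, 132.0]
eef_rot: [-1.569, 0.087, -0.091]
wrist_force: [-2.6, -1.7, 10.6]
gripper_width: 37.0
```

```bash
python3 -c "from h import *;st()"
```

```text
t 16.05 pos [518.9 111.9 132. ] head 83.5 down [ 0.002 -0.    -1.   ] j [ 0.21  0.3  -0.24  1.02 -0.    0.33] F [-2.6 -1.7 10.6] T [-0.394  0.484  0.073] w 37.0
```

>>> {"fn": "arm_command", "kwargs": {
  "deltas": [
    [[0.4,0,0,0,0,0,-1],[0.4,0,0,0,0,0,-1]]
  ]
}}

```text
time: 16.25
ee_pos: [518.8, 111.9, 132.0]
eef_rot: [-1.568, 0.115, -0.118]
wrist_force: [-1.7, -2.0, 10.1]
gripper_width: 36.8
```

```bash
python3 -c "from h import *;st()"
```

```text
t 16.25 pos [518.8 111.9 132. ] head 81.51 down [ 0.002 -0.    -1.   ] j [ 0.21  0.3  -0.24  1.02 -0.    0.36] F [-1.7 -2.  10.1] T [-0.379  0.505  0.086] w 36.8
```

>>> {"fn": "arm_command", "kwargs": {
  "deltas": [
    [[0.4,0,0,0,0,0,-1],[0.4,0,0,0,0,0,-1]]
  ]
}}

```text
time: 16.45
ee_pos: [518.9, 111.8, 132.0]
eef_rot: [-1.566, 0.142, -0.146]
wrist_force: [-1.9, -1.0, 11.5]
gripper_width: 36.7
```

```bash
python3 -c "from h import *;st()"
```

```text
t 16.45 pos [518.9 111.8 132. ] head 79.5 down [ 0.002 -0.    -1.   ] j [ 0.21  0.3  -0.24  1.02 -0.    0.4 ] F [-1.9 -1.  11.5] T [-0.362  0.481  0.137] w 36.7
```

>>> {"fn": "arm_command", "kwargs": {
  "deltas": [
    [[0.4,0,0,0,0,0,-1],[0.4,0,0,0,0,0,-1]]
  ]
}}

```text
time: 16.65
ee_pos: [518.8, 111.9, 132.0]
eef_rot: [-1.564, 0.169, -0.173]
wrist_force: [-2.3, -1.8, 11.4]
gripper_width: 36.6
```

```bash
python3 -c "from h import *;st()"
```

```text
t 16.65 pos [518.8 111.9 132. ] head 77.51 down [ 0.002 -0.    -1.   ] j [ 0.21  0.3  -0.24  1.02 -0.    0.43] F [-2.3 -1.8 11.4] T [-0.384  0.45   0.075] w 36.6
```

```bash
python3 - <<'E'
from h import *
snap('wrist','w13.png');snap('scene','s13.png');crop('s13.png',290,150,130,130,5,'s13c.png');st()
E
```

```text
t 16.75 pos [518.9 111.9 132.1] head 77.52 down [ 0.002 -0.    -1.   ] j [ 0.21  0.3  -0.24  1.02 -0.    0.43] F [-2.4 -1.3 11.4] T [-0.424  0.488  0.003] w 37.1
```

View pics/w13.png

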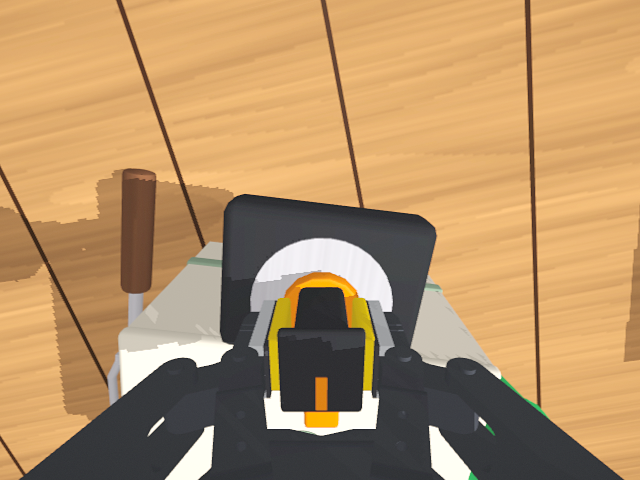

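View pics/s13c.png

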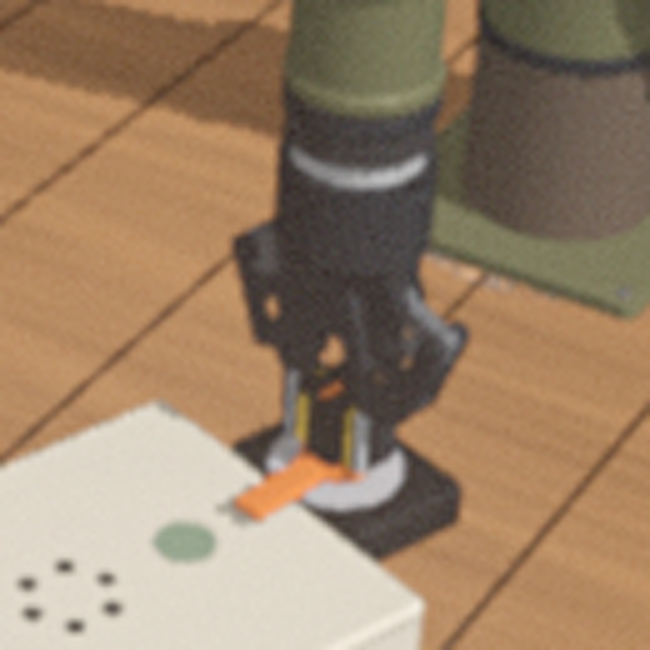

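Knob follows the tool (bar well over the lid, ~68° turned), no stop yet. Continuing in small steps.

>>> {"fn": "arm_command", "kwargs": {
  "deltas": [
    [[0.4,0,0,0,0,0,-1],[0.4,0,0,0,0,0,-1]]
  ]
}}

```text
time: 16.95
ee_pos: [518.8, 111.9, 132.1]
eef_rot: [-1.562, 0.197, -0.2]
wrist_force: [-2.0, -1.8, 11.3]
gripper_width: 36.7
```

```bash
python3 -c "from h import *;st()"
```

```text
t 16.95 pos [518.8 111.9 132.1] head 75.5 down [ 0.002 -0.    -1.   ] j [ 0.21  0.3  -0.24  1.02 -0.    0.47] F [-2.  -1.8 11.3] T [-0.449  0.462  0.085] w 36.7
```

>>> {"fn": "arm_command", "kwargs": {
  "deltas": [
    [[0.4,0,0,0,0,0,-1],[0.4,0,0,0,0,0,-1]]
  ]
}}

```text
time: 17.15
ee_pos: [518.8, 111.8, 132.1]
eef_rot: [-1.559, 0.224, -0.228]
wrist_force: [-2.3, -1.6, 11.1]
gripper_width: 36.5
```

```bash
python3 -c "from h import *;st()"
```

```text
t 17.15 pos [518.8 111.8 132.1] head 73.5 down [ 0.002 -0.001 -1.   ] j [ 0.21  0.3  -0.24  1.02 -0.    0.5 ] F [-2.3 -1.6 11.1] T [-0.346  0.485  0.096] w 36.5
```

>>> {"fn": "arm_command", "kwargs": {
  "deltas": [
    [[0.4,0,0,0,0,0,-1],[0.4,0,0,0,0,0,-1]]
  ]
}}

```text
time: 17.35
ee_pos: [518.8, 111.8, 132.1]
eef_rot: [-1.556, 0.251, -0.255]
wrist_force: [-1.2, -1.9, 11.2]
gripper_width: 36.5
```

```bash
python3 -c "from h import *;st()"
```

```text
t 17.35 pos [518.8 111.8 132.1] head 71.53 down [ 0.002 -0.001 -1.   ] j [ 0.21  0.3  -0.24  1.02 -0.    0.54] F [-1.2 -1.9 11.2] T [-0.439  0.493  0.313] w 36.5
```

Torque has risen to 0.31: on the stop. Add a degree and hold.

>>> {"fn": "arm_command", "kwargs": {
  "deltas": [
    [[0.4,0,0,0,0,0,-1],[0.4,0,0,0,0,0,0]]
  ]
}}

```text
time: 17.55
ee_pos: [518.8, 111.8, 132.1]
eef_rot: [-1.555, 0.264, -0.268]
wrist_force: [-2.1, -2.2, 10.3]
gripper_width: 36.6
```

```bash
python3 -c "from h import *;st()"
```

```text
t 17.55 pos [518.8 111.8 132.1] head 70.57 down [ 0.002 -0.001 -1.   ] j [ 0.21  0.3  -0.24  1.02 -0.    0.55] F [-2.1 -2.2 10.3] T [-0.468  0.503  0.325] w 36.6
```

>>> {"fn": "arm_command", "kwargs": {
  "deltas": [
    [[0.4,0,0,0,0,0,-1],[0.4,0,0,0,0,0,0]]
  ]
}}

```text
time: 17.75
ee_pos: [518.8, 111.8, 132.0]
eef_rot: [-1.553, 0.278, -0.281]
wrist_force: [-1.7, -1.7, 11.7]
gripper_width: 36.7
```

```bash
python3 -c "from h import *;st()"
```

```text
t 17.75 pos [518.8 111.8 132. ] head 69.59 down [ 0.002 -0.001 -1.   ] j [ 0.21  0.3  -0.24  1.02 -0.    0.57] F [-1.7 -1.7 11.7] T [-0.442  0.489  0.43 ] w 36.7
```

>>> {"fn": "arm_command", "kwargs": {
  "deltas": [
    [[0.4,0,0,0,0,0,-1],[0.4,0,0,0,0,0,0],[0.4,0,0,0,0,0,0],[0.4,0,0,0,0,0,0],[0.4,0,0,0,0,0,0]]
  ]
}}

```text
time: 18.25
ee_pos: [518.8, 111.8, 132.0]
eef_rot: [-1.551, 0.291, -0.295]
wrist_force: [-2.1, -3.0, 11.3]
gripper_width: 36.9
```

```bash
python3 -c "from h import *;st()"
```

```text
t 18.25 pos [518.8 111.8 132. ] head 68.61 down [ 0.002 -0.001 -1.   ] j [ 0.21  0.3  -0.24  1.02 -0.    0.59] F [-2.1 -3.  11.3] T [-0.493  0.497  0.539] w 36.9
```

>>> {"fn": "arm_command", "kwargs": {
  "deltas": [
    [[1,0,0,0,0,0,0],[1,0,0,0,0,0,0],[1,0,0,0,0,0,0],[1,0,0,0,0,0,0],[1,0,0,0,0,0,0],[1,0,0,0,0,0,0]]
  ]
}}

```text
time: 18.85
ee_pos: [518.2, 112.2, 130.3]
eef_rot: [-1.551, 0.294, -0.294]
wrist_force: [-0.4, -0.1, 0.7]
gripper_width: 85.5
```

```bash
python3 - <<'E'
from h import *
st();snap('wrist','w14.png');snap('scene','s14.png');crop('s14.png',290,150,130,130,5,'s14c.png')
E
```

```text
t 18.85 pos [518.2 112.2 130.3] head 68.53 down [-0.  0. -1.] j [ 0.21  0.3  -0.25  1.02  0.    0.59] F [-0.4 -0.1  0.7] T [-0.054 -0.035  0.032] w 85.5
```

View pics/w14.png

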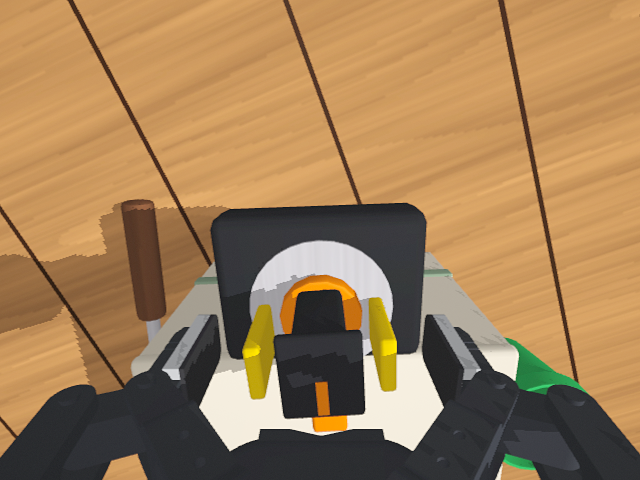

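View pics/s14c.png

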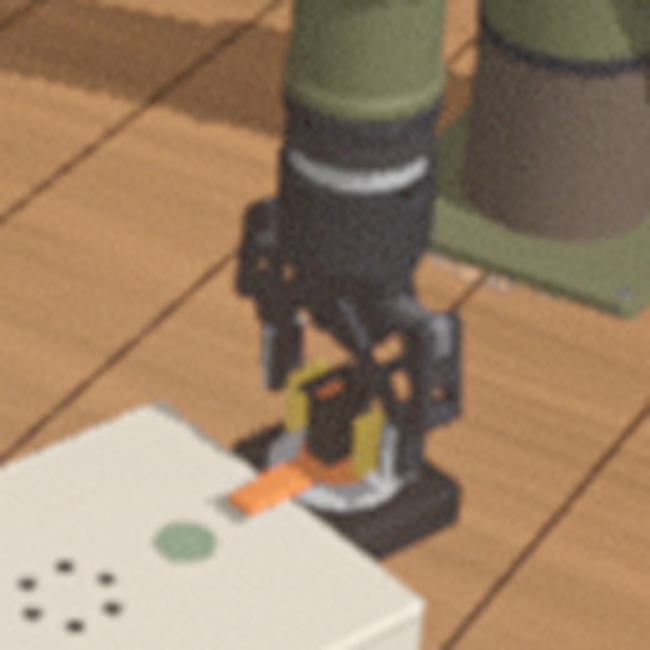

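>>> {"fn": "arm_command", "kwargs": {
  "deltas": [
    [[1,0,0,0.01,0,0,0],[1,0,0,0.02,0,0,0],[1,0,0,0.04,0,0,0],[1,0,0,0.04,0,0,0],[1,0,0,0.04,0,0,0],[1,-0.04,-0.02,0.01,0,0,0],[1,-0.04,-0.02,0,0,0,0],[1,0,0,0,0,0,0]]
  ]
}}

```text
time: 19.75
ee_pos: [432.9, 70.3, 291.8]
eef_rot: [-1.552, 0.297, -0.293]
wrist_force: [0.8, -0.5, 0.3]
gripper_width: 85.5
```

```bash
python3 - <<'E'
from h import *
st();W=snap('wrist','w15.png');snap('scene','s15.png');crop('s15.png',220,190,180,150,4.4,'s15c.png')
p=proj(W,[[518.4,112.2,160+50]])[0];print(p)
x,y=int(p[0])-60,int(p[1])-50
crop('w15.png',x,y,120,100,6.5,'w15c.png')
E
```

```text
t 19.75 pos [432.9  70.3 291.8] head 68.45 down [-0.002 -0.001 -1.   ] j [ 0.16  0.09 -0.1   1.39 -0.    0.54] F [ 0.8 -0.5  0.3] T [ 0.022 -0.012 -0.011] w 85.5
[405.51235107 312.3668252 ]
```

View pics/s15c.png

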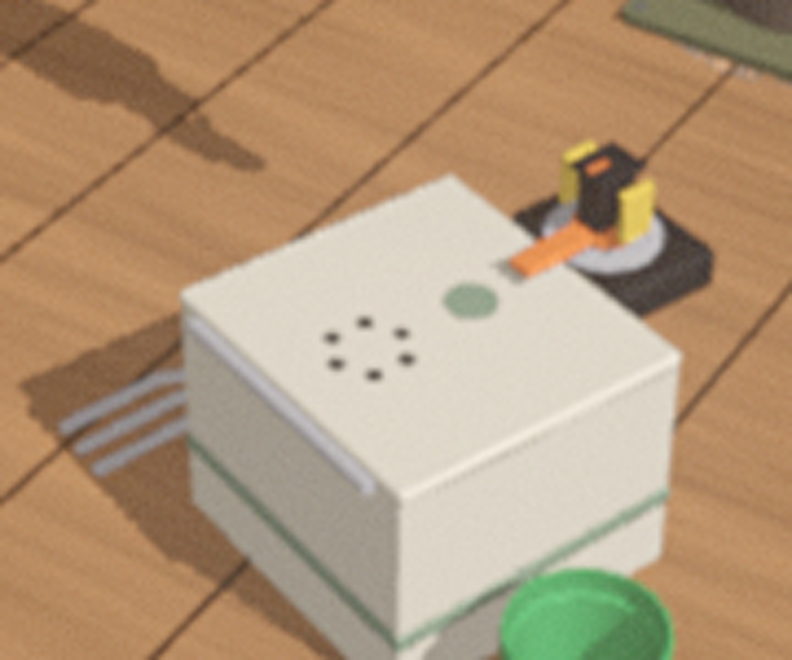

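View pics/w15c.png

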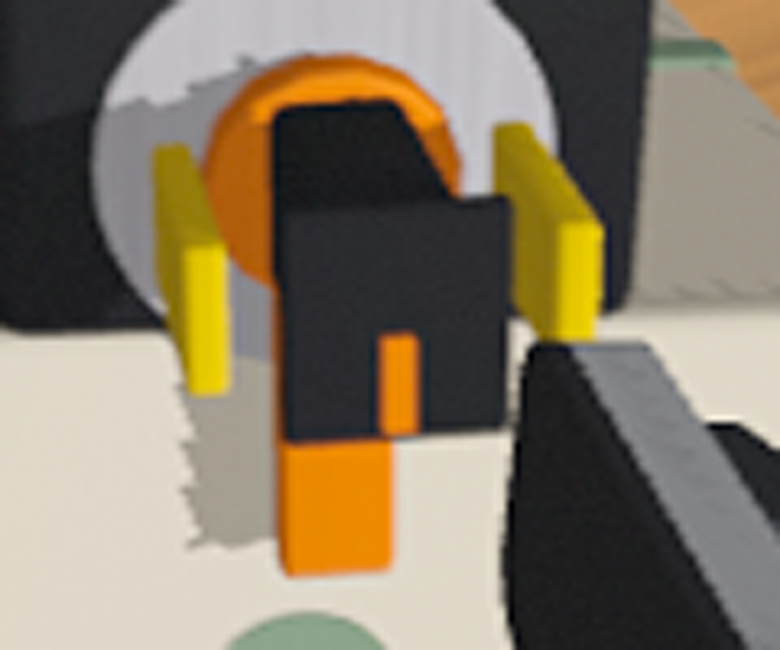

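```bash
python3 - <<'E'
from h import *
W=load('w15.png')
g=lambda x,y,z:atz(W,345+(x+.5)/6.5-.5,262+(y+.5)/6.5-.5,z)[:2]
a,b,c,d=[g(*q,210) for q in((285,212),(508,196),(285,440),(507,428))]
print('cap',a,b,c,d,(a+b+c+d)/4,[np.degrees(np.arctan2(*(v)[::-1])).round(1) for v in (b-a,d-c,c-a,d-b)])
e,f=g(185,245,206),g(603,225,206); print('tabs width',np.linalg.norm(f-e),np.degrees(np.arctan2(*(f-e)[::-1])))
e,f=g(190,393,206),g(597,370,206); print(np.linalg.norm(f-e))
t=(g(285,575,170)+g(393,570,170))/2; k=np.array([518.4,112.2]);print('bar',t,np.linalg.norm(t-k),np.degrees(np.arctan2(*(t-k)[::-1])))
T=snap('top','t15.png');crop('t15.png',100,130,440,190,1.8,'t15c.png')
E
```

```text
cap [497.26858928 104.17608884] [505.39806812 130.87022192] [528.53617852  93.96475625] [537.39807736 121.35651724] [517.15022832 112.59189606] [np.float64(73.1), np.float64(72.1), np.float64(-18.1), np.float64(-16.6)]
tabs width 53.367896121351194 71.55666942781778
53.14577109372623
bar [580.00243892  93.33596754] 64.42602115717963 -17.02574945852057
```

View pics/t15c.png

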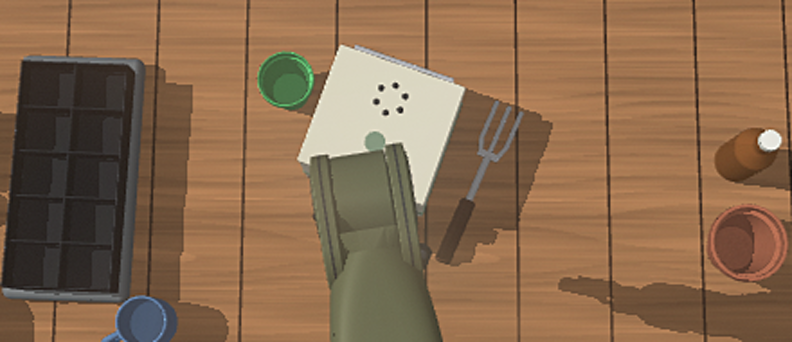

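```bash
python3 - <<'E'
from h import *
st();print(job_done())
E
```

```text
t 19.9 pos [438.8  72.3 291.3] head 68.52 down [ 0.002  0.001 -1.   ] j [ 0.16  0.09 -0.09  1.38  0.    0.54] F [0.  0.4 0.3] T [-0.005  0.016 -0.026] w 85.4
the job is handed in; nothing more can be done
None
```

I pressed the lid shut, turned the knob clockwise with both tabs pinched until it met the hidden stop, let go, backed away and handed the job in at 19.9 s. No verdict was reported.

- **Lid:** it took about 13 N into the seal (about 14 N counting sideways force). The last pictures show it shut, with the bar over its front edge.
- **Turning:** the knob turned easily at about 0.1 N m until the torque rose near the end. I held it on the stop at about 0.54 N m for 0.4 s, between the 0.3 N m needed and the 0.9 N m limit.
- **After release:**
  - **Knob:** it sprang back about 3.5° and stayed at about 1.27 rad. That is slightly past the 1.25 rad given for the stop, but within my measuring error and the stop's give.
  - **Tabs:** they measure 53.3 mm across, against 54 mm fully out.
  - **Arm and bench:** the arm is clear with no wrist force. The other things on the bench look unmoved, except the kneeling block under the tray, which I didn't check on its own.

**Disagreement:** the real fingertips sit about 39 mm behind the reported TCP, as both the cameras and the contact with the lid showed. I allowed for that in the pinch height.

**Not measured:** I could not read the force the knob still puts on its stop. From the friction and the spring-back I estimate about 2 N, against the 0.8 N needed.

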